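Pack the sanding-block tote and lock it with its rod

ROBOT

A 7-joint arm with a two-finger parallel gripper is mounted at the origin on a cart in front of the work surface, level with it; the furniture and walls round the work are solid. World frame = base frame: x ahead of the robot, y to its left, z up, the work surface at z = 0. Lengths are in m, angles in rad, forces in N, time in s.
With the tool pointing down it reaches from about 0.425 to 0.875 m from the base axis. Payload 8.4 kg.
Tool frame: the origin (TCP) lies at the very end of the fingers, on their centre line; the grasp point (between the pads) lies 19 mm behind it (bot.grip_point_offset is the distance from the TCP to the grasp point, in m); z points along the fingers, x is the direction in which the jaws open and shut, and the axes are right-handed (so a half turn about z gives the same grasp; the last joint's range is limited). The gripper opens to 85 mm and grips with 20 to 120 N. Pads are 22 mm wide; open, the fingers measure 114 mm over their backs; the gripper's body (76 mm by 85 mm) begins 54 mm behind the grasp point. The pads swing forward as they close: fully open they stand 13 mm farther back than shut.
Start: joints at [1.057, 0.333, 0.04, 1.465, -0.013, 1.343, -0.059], TCP at [0.262, -0.595, 0.2] pointing down, gripper open.
Joint ranges: [-2.58, 2.58], [-0.38, 2.09], [-1.3, 1.39], [0.25, 2.4], [-1.5, 4.64], [0.08, 2.09], [-2.65, 2.65]. Speed limits (rad/s): [2.22, 2.22, 2.79, 2.79, 3.14, 3.14, 3.14].

INTERFACE

Orientations are given as a unit quaternion [w, x, y, z].
In Python, from cell import bot gives the robot as it stands. Calls block until the motion is done:
- bot.move_ptp(position, orientation): joint-space move of the TCP to a pose.
- bot.move_l(position, max_speed=0.15, attitude=None): straight line of the TCP; attitude=None keeps the orientation; max_speed is the mean speed in m/s.
- bot.goto_joints(angles): joint-space move.
- bot.gripper_to(opening, newtons=None): opening from 0.0 (shut) to 1.0 (fully open); newtons is the grip in N (None keeps the last); returns when the fingers have stopped.
- bot.dwell(seconds).
- bot.solve_ik(position, orientation): joint angles nearest the present ones, or None.
- bot.get_obs(): the state.
- bot.read_camera(name): name is "side" or "top" or "wrist"; returns the picture (384x512x3 uint8, red, green, blue); there is no depth.
- bot.camera_model(name): a dict with "intrinsics" (3x3 intrinsics, pixels), "rvec" (rotation vector, rad) and "tvec" (3), from world to camera coordinates, as OpenCV has them. Camera axes: x right, y down, z forward; pixel columns grow to the right and rows downward; lengths in m; the calibration is good to about 2 mm. A picture is of the moment at which its call begins: read the wrist's pose just before it. camera_model takes no time and is no camera call; for the wrist camera it gives the pose at the moment of the call.
A pose or a line that the arm cannot do raises bot.Unreachable and nothing moves.
- bot.hand_in(): hands the job in, once; it reports no verdict.
The state is a dict: "clock": time; "joint_pos": joint angles; "qd": joint speeds; "tau": joint torques, N m; "position": TCP position; "eef_rot": TCP orientation; "wrist_force": force on the tool from outside, world axes, zero at the start; "ft_torque": the same for the moment, N m; "grip_width": opening from 0.0 (shut) to 1.0 (fully open).
Only numpy, scipy, OpenCV 4.12 (cv2) and the standard library are available. Lean on these libraries where they do the work, as an engineer would, in place of code of your own. Each camera call takes 0.05 s, during which the arm holds its last target.

TASK

Stack every wooden block lying about on the two tables flat in the plywood tote, one squarely on top of another between its corner posts and midway between the two upright cheeks. Then lock the load in: thread the rod through the holes of both cheeks, above the pile, and push it fully home until its square grip meets the cheek. Leave the other things on the tables where they are, and if something gets knocked out of place, put it right.

Things in the scene. Friction and masses are not known exactly. Their poses are not given: they have to be found in the camera images.
- block_0_center (a point): planed wooden block, a flat box 62 x 110 x 19 mm, lying flat; the point is its centre, 9.5 mm above its underside; x along its 62 mm width, y along its 110 mm length, z up. Some of the four blocks may be absent (then no pose)
- block_1_center (a point): planed wooden block, a flat box 62 x 110 x 19 mm, lying flat; the point is its centre, 9.5 mm above its underside; x along its 62 mm width, y along its 110 mm length, z up. Some of the four blocks may be absent (then no pose)
- block_2_center (a point): planed wooden block, a flat box 62 x 110 x 19 mm, lying flat; the point is its centre, 9.5 mm above its underside; x along its 62 mm width, y along its 110 mm length, z up. Some of the four blocks may be absent (then no pose)
- block_3_center (a point): planed wooden block, a flat box 62 x 110 x 19 mm, lying flat; the point is its centre, 9.5 mm above its underside; x along its 62 mm width, y along its 110 mm length, z up. Some of the four blocks may be absent (then no pose)
- rod_grip (a point): locking rod, 160 g, of a square dark steel grip 20 x 20 mm and 60 mm long and a light straight round aluminium shaft, 12 mm in diameter and 188 mm long, that runs on from the middle of one end face of the grip. It lies level on the flat of its grip, and its weight is almost all in the grip. The point is the centre of the grip, 10 mm above its underside; x points along the shaft towards the tip, z up. The shoulder where the shaft begins is at x = +30 mm
- rod_tip (a point): free end of the rod's shaft, on its axis, at x = +218 mm from the grip's centre (its last 4 mm are bevelled); x along the shaft, away from the grip
- rod_span (a point): point on the shaft's axis, 84 mm from the shoulder (x = +114 mm from the grip's centre): it comes to lie midway between the two cheeks when the rod is home; x along the shaft, towards the tip
- tote: plywood tote, fixed on the right-hand table; origin under its middle, on the table; y runs from cheek to cheek, z up. Floor 92 mm wide in x and 10 mm above the table; upright cheeks at both ends, 14 mm thick, inner faces at y = -70 and +70 mm, outer faces at y = -84 and +84 mm, 70 mm wide, rising to 126 mm above the table
- tote_floor (a point): middle of the upper face of the tote's floor, 10 mm above the table; axes as the tote. Blocks lie with their length along y. The sides (-x, +x) are open but for four thin corner posts 7 mm thick at x = -40.5 and +40.5, y = -52 and +52 mm: 74 mm free between them across the pile, tops 89 mm above the table
- bores_mid (a point): point midway between the two cheeks on the common axis of their holes, 104 mm above the table; the holes are round, 16 mm in diameter, run along y, and the rod may enter from either end; same axes as the tote
- bore_left (a point): mouth of the hole in the outer face of the +y (left) cheek, 84 mm along y from bores_mid
- bore_right (a point): mouth of the hole in the outer face of the -y (right) cheek, 84 mm along -y from bores_mid
- rod: the rod; origin at the middle of the underside of its grip (resting), x along the shaft
- block_0: the block of block_0_center; origin at the middle of its underside
- block_1: the block of block_1_center; origin at the middle of its underside
- block_2: the block of block_2_center; origin at the middle of its underside
- block_3: the block of block_3_center; origin at the middle of its underside
- eraser: bystander: eraser in a sleeve lying flat, 21 x 45 mm, 13 mm high; origin at the middle of its underside
- burnisher: bystander: dark burnisher handle lying flat, 100 mm long, 18 mm thick; origin at the middle of its underside
- tin_lid: bystander: round tin lid lying flat, 102 mm across, 14 mm high; origin at the middle of its underside

How it is judged:
On the way, in this order (a step that is already met when the one before it is completed fails the run):
1. all the blocks are stacked squarely in the tote (x of block_0_center in the frame of tote_floor between -0.007 and 0.007 m and y of block_0_center in the frame of tote_floor between -0.007 and 0.007 m and z of block_0_center in the frame of tote_floor between 0.004 and 0.076 m and angle between the y axis of each of block_0_center, block_1_center, block_2_center, block_3_center and the y axis of tote_floor, either way round below 0.1 rad and angle between each of block_0_center, block_1_center, block_2_center, block_3_center's own z axis and vertical below 0.06 rad and x of block_1_center in the frame of tote_floor between -0.007 and 0.007 m and y of block_1_center in the frame of tote_floor between -0.007 and 0.007 m and z of block_1_center in the frame of tote_floor between 0.004 and 0.076 m and x of block_2_center in the frame of tote_floor between -0.007 and 0.007 m and y of block_2_center in the frame of tote_floor between -0.007 and 0.007 m and z of block_2_center in the frame of tote_floor between 0.004 and 0.076 m and x of block_3_center in the frame of tote_floor between -0.007 and 0.007 m and y of block_3_center in the frame of tote_floor between -0.007 and 0.007 m and z of block_3_center in the frame of tote_floor between 0.004 and 0.076 m), for 0.2 s.
2. then the rod is threaded through both cheeks and pushed home (x of rod_span in the frame of bores_mid between -0.004 and 0.004 m and z of rod_span in the frame of bores_mid between -0.004 and 0.004 m and y of rod_span in the frame of bores_mid between -0.006 and 0.006 m and angle between the x axis of rod_span and the y axis of bores_mid, either way round below 0.05 rad), for 0.2 s.
At the end, for the whole second after the job is handed in: Each block lies flat (0.06 rad) in the tote pile, within 7 mm in x and y of the tote middle and 0.1 rad of its y; the rod runs through both cheeks within 4 mm and 0.05 rad of the bore axis, its span point within 6 mm of midway (grip against a cheek); all at rest (all of step 1 and all of step 2 and linear speed of each of block_0, block_1, block_2, block_3, rod below 0.02 m/s); the robot touches nothing.
It fails at once if the eraser is pushed more than 3 cm (distance of eraser from where it was at the start of the episode above 0.03 m).
It fails at once if the burnisher is pushed more than 3 cm (distance of burnisher from where it was at the start of the episode above 0.03 m).
It fails at once if the tin lid is pushed more than 3 cm (distance of tin_lid from where it was at the start of the episode above 0.03 m).
Of block_0, block_1, block_2, block_3 only 3 to 4 are there at a start; the rules pass over those that are not, and their reading is None.
At some moment in a run one of block_0, block_1, block_2, block_3 may be knocked a few centimetres aside while the robot is not near it.
It also fails if it takes over 210 s, if anything falls off the work surface, if the arm or the gripper's body presses on something with over 40 N, if the wrist force passes 120 N, or if a joint passes its speed limit or range.

## Working session

There is one attempt and no reset: what is moved stays moved. The work goes in short steps, each a Python script; the robot and the scene stay as the last script left them, time stands still between calls to the robot, and variables do not carry over. Pictures are saved under pics/ and viewed, and the job is handed in when it is done.

```bash
ls; mkdir -p pics
cat > h.py <<'E'
import numpy as np, cv2
from cell import bot
def save(name,fn):
    m=bot.camera_model(name); im=bot.read_camera(name)
    cv2.imwrite('pics/'+fn+'.png',im[:,:,::-1]); np.save('pics/'+fn+'.npy',np.array([np.r_[np.array(m['intrinsics']).ravel(),np.ravel(m['rvec']),np.ravel(m['tvec'])]]))
    return im
def cam(fn):
    a=np.load('pics/'+fn+'.npy')[0]; return a[:9].reshape(3,3),a[9:12],a[12:]
def ray(fn,uv,z):
    K,r,t=cam(fn); R=cv2.Rodrigues(r)[0]; uv=np.atleast_2d(np.array(uv,float))
    d=(np.linalg.inv(K)@np.c_[uv,np.ones(len(uv))].T).T@R; c=-R.T@t
    s=(z-c[2])/d[:,2]; return c+s[:,None]*d
def proj(fn,P):
    K,r,t=cam(fn); return cv2.projectPoints(np.atleast_2d(np.array(P,float)),r,t,K,None)[0][:,0]
def crop(fn,x0,y0,x1,y1,s,out):
    im=cv2.imread('pics/'+fn+'.png'); cv2.imwrite('pics/'+out+'.png',cv2.resize(im[y0:y1,x0:x1],None,fx=s,fy=s,interpolation=cv2.INTER_CUBIC))
E
python3 - <<'E'
from h import *
save('top','t0');save('side','s0')
for n in('top','side'):
    print(n,cam('t0' if n=='top' else 's0'))
o=bot.get_obs();print(o)
print(bot.camera_model('wrist'))
E
```

```text
pics
top (array([[365.83244482,   0.        , 262.58642962],
       [  0.        , 365.83244482, 189.16101903],
       [  0.        ,   0.        ,   1.        ]]), array([ 2.13716648, -2.10969494,  0.22152544]), array([-0.0538153 ,  0.50497848,  1.45584233]))
side (array([[466.82936144,   0.        , 260.77608936],
       [  0.        , 466.82936144, 189.39193877],
       [  0.        ,   0.        ,   1.        ]]), array([ 2.02999815, -0.37278568,  0.1955136 ]), array([-0.48087618,  0.15214709,  1.49255875]))
{'clock': 0.1, 'joint_pos': array([ 1.05682172,  0.33382441,  0.03987185,  1.4661869 , -0.01339451,
        1.3433076 , -0.05848873]), 'qd': array([ 0.00090631, -0.00242594, -0.00039709, -0.00092502, -0.00155892,
        0.00114874, -0.00065486]), 'tau': array([ 4.90007806e-03, -6.60014248e+01,  1.37085356e+00, -4.06475687e+01,
        1.71681843e-02,  8.97770195e-03, -6.35389938e-05]), 'position': array([ 0.26172565, -0.59447286,  0.19911847]), 'eef_rot': array([-3.55423175e-04,  8.37550385e-01, -5.46359606e-01, -6.37864206e-04]), 'wrist_force': array([ 0.07617452,  0.35587334, -0.45630625]), 'ft_torque': array([ 0.02280679, -0.00718879,  0.04089682]), 'grip_width': 1.0002334943450224}
{'intrinsics': array([[332.10706893,   0.        , 256.29134467],
       [  0.        , 332.10706893, 189.89622745],
       [  0.        ,   0.        ,   1.        ]]), 'rvec': array([-2.43864684,  1.59130328,  0.21249016]), 'tvec': array([-0.64983752, -0.03380224,  0.37742348])}
```

Run:
```python
from h import *
crop('t0',0,0,512,384,1.56,'t0b');crop('s0',0,0,512,384,1.56,'s0b')
```

```text
(no output)
```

View pics/t0b.png

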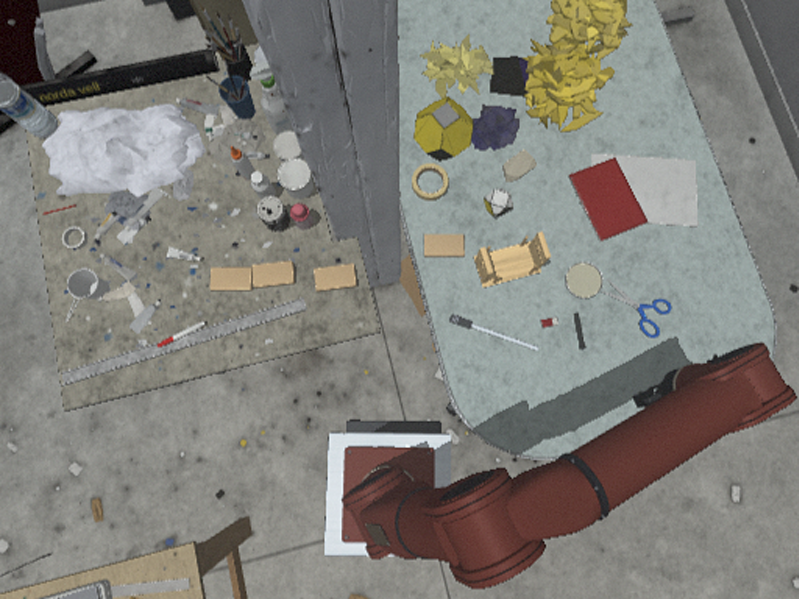

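View pics/s0b.png

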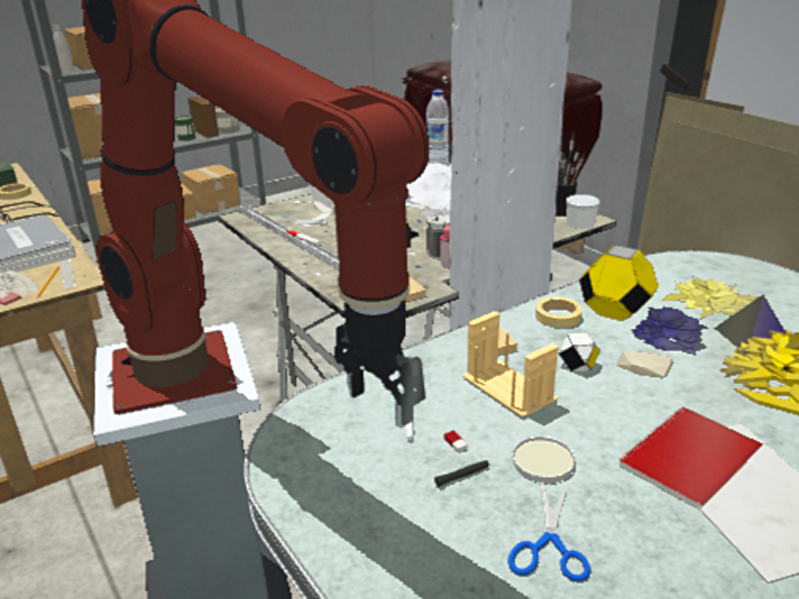

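Run:
```python
from h import *
crop('t0',125,155,245,195,6.5,'c1');crop('t0',260,140,400,240,5.7,'c2')
print(ray('t0',np.array([[390,490],[515,260],[230,278],[272,273],[335,277],[443,245],[460,322],[537,348],[380,280],[335,240],[398,275]])/1.56,0).round(3))
```

```text
[[ 0.007 -0.004  0.   ]
 [ 0.619 -0.338  0.   ]
 [ 0.556  0.444  0.   ]
 [ 0.572  0.33   0.   ]
 [ 0.563  0.157  0.   ]
 [ 0.659 -0.139  0.   ]
 [ 0.443 -0.185  0.   ]
 [ 0.376 -0.392  0.   ]
 [ 0.557  0.034  0.   ]
 [ 0.669  0.161  0.   ]
 [ 0.571 -0.015  0.   ]]
```

View pics/c1.png

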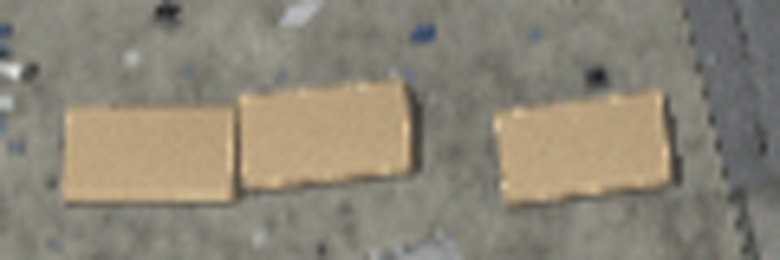

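View pics/c2.png

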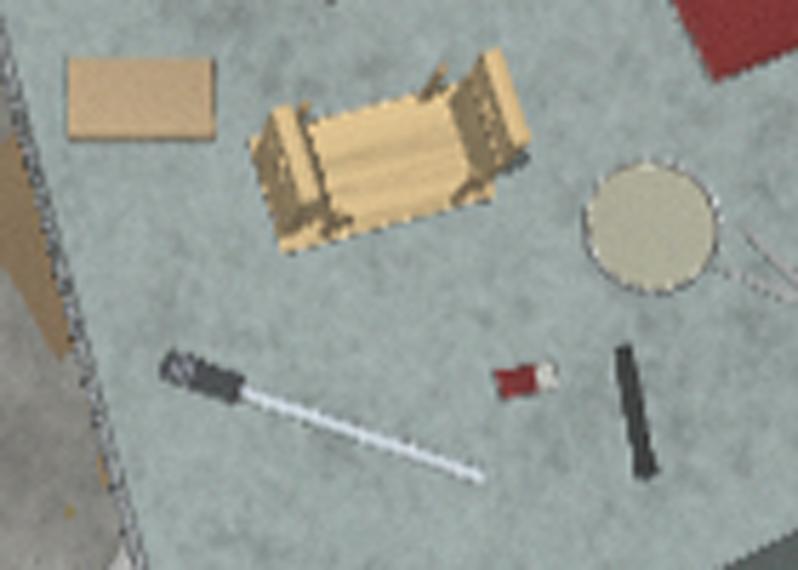

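Run:
```python
from h import *
crop('t0',110,0,280,200,3,'c3')
crop('s0',250,100,400,250,4,'c4')
```

```text
(no output)
```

View pics/c3.png

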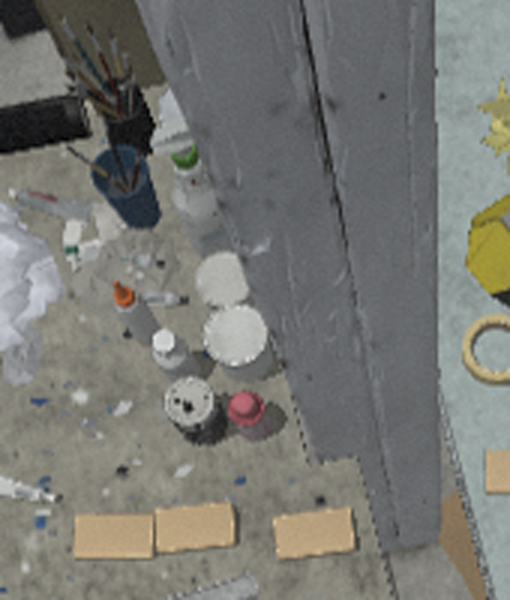

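View pics/c4.png

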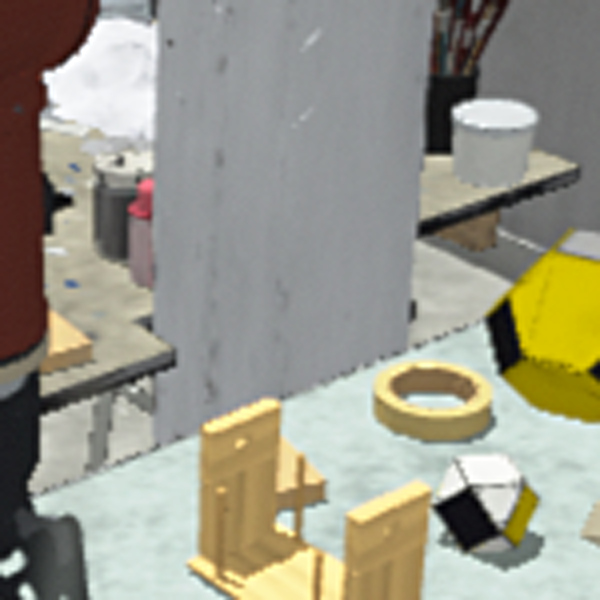

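Run:
```python
from h import *
for f in('t0','s0'):
    K,r,t=cam(f);R=cv2.Rodrigues(r)[0];print(f,-R.T@t)
f=lambda x,y:[110+x/3,y/3]
print(ray('t0',[f(315,460),f(376,450)],0).round(3),ray('t0',[f(315,460),f(395,545),f(437,545)],-.75).round(3))
# vertical-edge fit: each image line's plane, intersect z=0
for n,a,b,c in (('midT','t0',f(300,0),f(395,545)),('leftT','t0',f(140,0),f(315,460)),('rightT','t0',f(435,0),f(437,545)),('leftS','s0',[289,100],[289,210]),('rightS','s0',[356,110],[352,185])):
    K,r,t=cam(a);R=cv2.Rodrigues(r)[0];C=-R.T@t
    d=(np.linalg.inv(K)@np.c_[np.array([b,c],float),[1,1]].T).T@R
    n_=np.cross(d[0],d[1]);n_/=np.linalg.norm(n_);print(n,'normal',n_.round(3),'z=0 line: n.xy=',(n_@C).round(3), 'foot', [ (round(x,2),round((n_@C-n_[0]*x)/n_[1],3)) for x in (.5,.6,.7,.8)])
```

```text
t0 [ 0.2118716  -0.03166345  1.5269198 ]
s0 [ 0.039207   -1.34259396  0.82342366]
[[0.671 0.16  0.   ]
 [0.687 0.073 0.   ]] [[ 0.896  0.254 -0.75 ]
 [ 0.712  0.078 -0.75 ]
 [ 0.713 -0.011 -0.75 ]]
midT normal [-0.19   0.982  0.006] z=0 line: n.xy= -0.063 foot [(0.5, np.float64(0.033)), (0.6, np.float64(0.052)), (0.7, np.float64(0.072)), (0.8, np.float64(0.091))]
leftT normal [-0.375  0.927  0.004] z=0 line: n.xy= -0.103 foot [(0.5, np.float64(0.091)), (0.6, np.float64(0.132)), (0.7, np.float64(0.172)), (0.8, np.float64(0.212))]
rightT normal [-0.019  1.     0.005] z=0 line: n.xy= -0.028 foot [(0.5, np.float64(-0.019)), (0.6, np.float64(-0.017)), (0.7, np.float64(-0.015)), (0.8, np.float64(-0.013))]
leftS normal [-0.919  0.393 -0.008] z=0 line: n.xy= -0.57 foot [(0.5, np.float64(-0.281)), (0.6, np.float64(-0.047)), (0.7, np.float64(0.187)), (0.8, np.float64(0.421))]
rightS normal [-0.855  0.519 -0.023] z=0 line: n.xy= -0.749 foot [(0.5, np.float64(-0.619)), (0.6, np.float64(-0.455)), (0.7, np.float64(-0.29)), (0.8, np.float64(-0.125))]
```

```bash
cat >> h.py <<'E'
def down(yaw): return np.array([0,np.cos(yaw/2),np.sin(yaw/2),0.])
def goto(x,y,z,yaw): bot.move_ptp([x,y,z],down(yaw)); return bot.get_obs()
E
python3 - <<'E'
from h import *
for p in [(.6,-.3,.35,.3),(.5,.05,.3,0),(.55,.3,.35,0),(.55,.444,.02,0),(.6,-.33,.02,.3),(.526,-.04,.1,.3)]:
    print(p,bot.solve_ik(p[:3],down(p[3])))
o=goto(.56,-.3,.36,.3);print(o['clock'],o['position'],o['eef_rot'])
save('wrist','w1');crop('w1',0,0,512,384,1.56,'w1b')
K,r,t=cam('w1');R=cv2.Rodrigues(r)[0];print(-R.T@t)
E
```

```text
(0.6, -0.3, 0.35, 0.3) [ 0.64354902  0.37960973 -0.36843998  1.11872961  0.13446856  1.66570227
  0.61206605]
(0.5, 0.05, 0.3, 0) [ 0.49758015  0.03407607 -0.69526277  1.62204391  0.02189176  1.49339655
 -0.19908999]
(0.55, 0.3, 0.35, 0) [-0.06540468  0.32701949 -0.69163464  1.23298684  0.2070158   1.65131662
 -0.71354716]
(0.55, 0.444, 0.02, 0) [-0.19571218  0.73076357 -0.82100441  1.45889489  0.55330968  1.19302468
 -1.09425942]
(0.6, -0.33, 0.02, 0.3) [ 0.68406848  0.56416507 -0.33769814  1.54073784  0.20319832  1.07141177
  0.59725915]
(0.526, -0.04, 0.1, 0.3) [ 0.49704154  0.21085416 -0.56162552  1.86179437  0.12515868  1.10374868
  0.18887332]
1.75 [ 0.55914187 -0.30153976  0.35932228] [-5.22092896e-06  9.89000606e-01  1.47910290e-01 -5.90141823e-04]
[ 0.53986843 -0.23829846  0.53322703]
```

View pics/w1b.png

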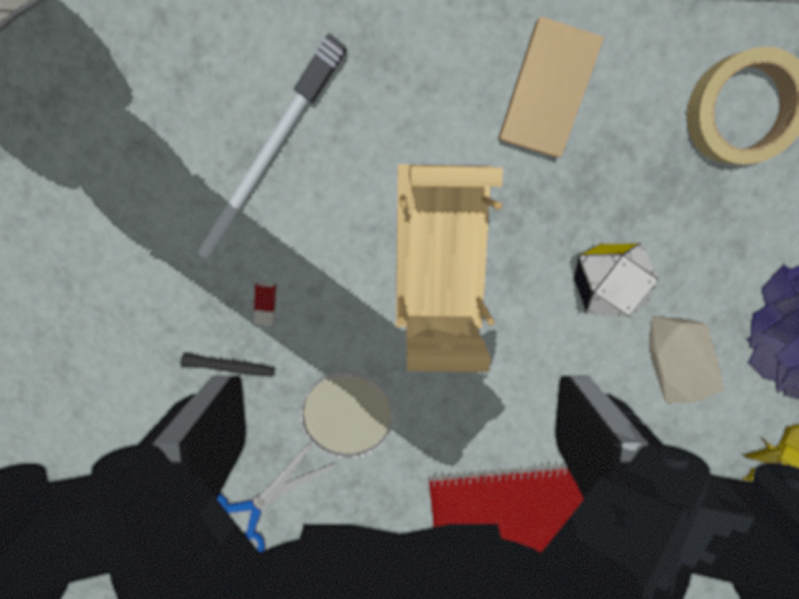

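Run:
```python
from h import *
crop('w1',245,95,335,245,4,'w1t')
crop('w1',120,15,230,170,3.8,'w1r')
```

```text
(no output)
```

View pics/w1t.png

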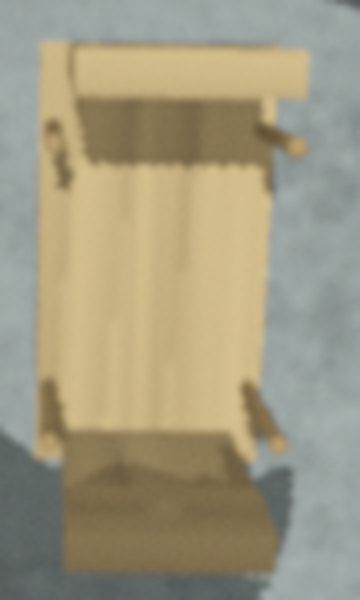

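View pics/w1r.png

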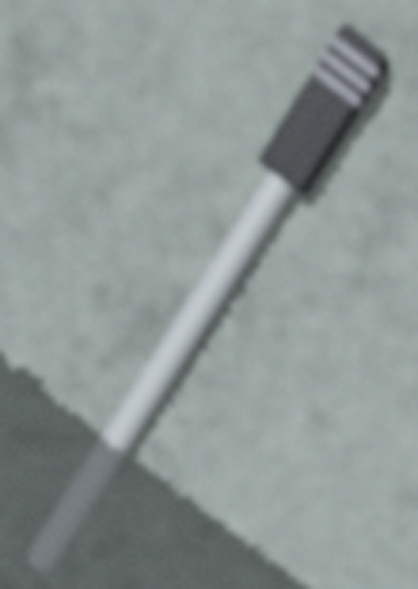

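```bash
cat > fit.py <<'E'
from h import *
from scipy.optimize import least_squares
def T(p,P): 
    x,y,a=p;P=np.array(P,float)/1000;c,s=np.cos(a),np.sin(a)
    return np.c_[x+c*P[:,0]-s*P[:,1],y+s*P[:,0]+c*P[:,1],P[:,2]]
def fit(fn,P,uv,p0):
    g=lambda p:(proj(fn,T(p,P))-uv).ravel()
    r=least_squares(g,p0,loss='soft_l1');return r.x,g(r.x).reshape(-1,2)
E
python3 - <<'E'
from fit import *
P=[(-35,84,126),(35,84,126),(35,70,126),(-35,70,126),(40.5,52,89),(40.5,-52,89),(-35,-84,126),(35,-84,126)]
c=np.array([(73,46),(309,50),(309,97),(79,98),(295,145),(277,443),(63,572),(277,572)],float)
uv=c/4+[245,95]-.375
p,r=fit('w1',P,uv,[.61,-.33,.3]);print(p,r.round(1))
# rod
P=[(-30,-10,20),(-30,10,20),(30,-10,20),(30,10,20),(218,0,14)]
c=np.array([(345,25),(385,60),(262,162),(305,200),(41,565)],float);uv=c/3.8+[120,15]-.37
p,r=fit('w1',P,uv,[.44,-.185,-1.9]);print(p,r.round(1)); 
g=lambda a:0
E
```

```text
[ 0.60663759 -0.31449937  0.28322127] [[ 0.2  0. ]
 [ 0.1 -0.1]
 [-0.7  0.1]
 [-1.5 -0.9]
 [ 0.8  0.5]
 [ 0.6  0.8]
 [ 0.3 -0.5]
 [-0.2  0.2]]
[ 0.4470904  -0.18708199 -1.8983429 ] [[ 0.5 -0.3]
 [ 1.7 -0.4]
 [-0.7  0.7]
 [-0.4 -0.7]
 [-0.4  1.7]]
```

```bash
cat >> h.py <<'E'
def over(x,y,z,yaw): return goto(x+.066*np.sin(yaw),y-.066*np.cos(yaw),z,yaw)
def findblock(fn,x,y,ztop=.019):
    im=cv2.imread('pics/'+fn+'.png');hsv=cv2.cvtColor(im,cv2.COLOR_BGR2HSV)
    m=cv2.inRange(hsv,(8,60,90),(25,160,255))
    m=cv2.morphologyEx(m,cv2.MORPH_OPEN,np.ones((3,3)))
    n,l,st,ct=cv2.connectedComponentsWithStats(m)
    q=proj(fn,[[x,y,ztop]])[0]
    best=None
    for i in range(1,n):
        if st[i,4]<300: continue
        d=np.hypot(*(ct[i]-q))
        if best is None or d<best[0]: best=(d,i)
    c=max(cv2.findContours((l==best[1]).astype(np.uint8),0,2)[0],key=cv2.contourArea)[:,0]
    W=ray(fn,c,ztop)[:,:2].astype(np.float32)
    (cx,cy),(w,h),a=cv2.minAreaRect(W)
    if w>h: w,h=h,w; a-=90   # a: direction of width
    a=(a+90)%180-90
    vis=im.copy(); cv2.drawContours(vis,[c[:,None]],-1,(0,0,255),1); cv2.imwrite('pics/'+fn+'_d.png',vis)
    return cx,cy,np.radians(a),w,h
E
python3 - <<'E'
from h import *
o=over(.655,-.14,.25,.0);print(o['clock'],o['position'])
save('wrist','w2');print(findblock('w2',.655,-.14))
E
```

```text
2.525 [ 0.65462364 -0.20776551  0.25067301]
(0.6558878421783447, -0.14084920287132263, np.float64(0.020378912296639046), 0.06079224869608879, 0.10901203751564026)
```

View pics/w2_d.png

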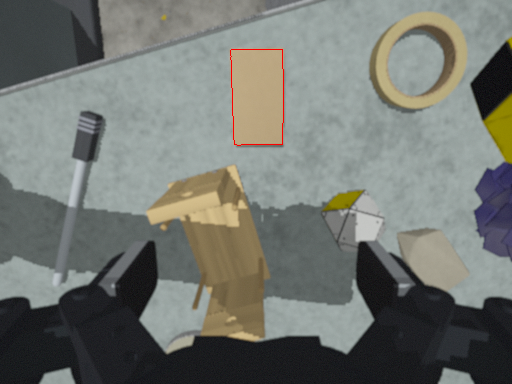

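```bash
cat >> h.py <<'E'
TOTE=(0.6066,-0.3145,0.2832)
ZG=0.003
def pick(x,y,yaw,zg=ZG):
    goto(x,y,.12,yaw); bot.move_l([x,y,zg],.12); bot.gripper_to(0,60); o=bot.get_obs()
    print('grip',o['grip_width'],o['position'],o['clock'],o['wrist_force'])
    bot.move_l([x,y,.20],.2); o=bot.get_obs();print('lift',o['grip_width'],o['wrist_force'])
def place(k,zg=ZG):
    x,y,a=TOTE
    goto(x,y,.22,a); bot.move_l([x,y,.10+.019*k],.15); 
    bot.move_l([x,y,zg+.010+.019*k+.0015],.06); o=bot.get_obs();print('at',o['position'],o['wrist_force'])
    bot.gripper_to(1.0); bot.move_l([x,y,.25],.2); print(bot.get_obs()['clock'])
E
python3 - <<'E'
from h import *
pick(.6559,-.1408,.02)
save('wrist','w3')
E
```

```text
grip 0.004268544291461542 [ 0.65588491 -0.14080996  0.00298677] 5.1 [ 0.36832196  0.11448329 -0.52158317]
lift 0.0029026708535501507 [ 0.59035421 -0.21215915 -0.57775717]
```

View pics/w3.png

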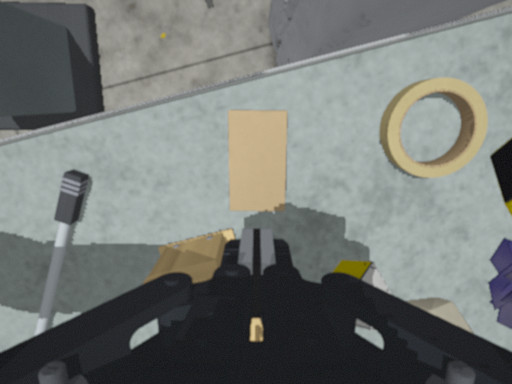

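Run:
```python
from h import *
print(findblock('w3',.655,-.14), findblock('w1',.655,-.14)); print(proj('w3',[[.6559,-.1408,.2],[.6559,-.1408,.02]]))
K,r,t=cam('w3');R=cv2.Rodrigues(r)[0];print(-R.T@t, R)
for f in('t0','s0'): print(proj(f,[[.6559,-.1408,.019]]))
o=bot.get_obs();print(o['position'],o['eef_rot'])
```

```text
(0.655874490737915, -0.14033351838588715, np.float64(0.02004057224430669), 0.06083165109157562, 0.10808762907981873) (0.6544278264045715, -0.14165139198303223, np.float64(0.015692498832453473), 0.06220412254333496, 0.11001159250736237)
[[257.55712615 223.24227926]
 [257.19666859 163.05810171]]
[ 0.65415753 -0.0747069   0.37242376] [[ 0.99980411  0.01973401 -0.00152215]
 [ 0.01943974 -0.96461295  0.26295237]
 [ 0.00372082 -0.26293045 -0.96480761]]
[[284.73807894 156.46544691]]
[[315.53751892 213.20242141]]
[ 0.65509236 -0.14076329  0.1982623 ] [-2.59330367e-04  9.99949292e-01  9.98743259e-03 -1.26415666e-03]
```

Run:
```python
from h import *
x,y=.6559,-.1405
bot.gripper_to(1.0);bot.move_l([x,y,.02],.15);bot.move_l([x,y,-.004],.04);o=bot.get_obs();print(o['position'],o['wrist_force'],o['grip_width'])
for g in (.9,.8,.75,.70,.65):
    bot.gripper_to(g,60);o=bot.get_obs();print(g,o['grip_width'],o['position'],o['wrist_force'],o['clock'])
save('wrist','w4');save('side','s4');crop('s4',260,120,380,260,4,'s4c')
```

```text
[ 0.65600788 -0.14048426 -0.00395976] [ 5.92577974e-04 -5.05892448e-01  6.37404666e-01] 0.9971395563440083
0.9 0.8984976479219364 [ 0.65607831 -0.14056867 -0.00372543] [-0.02614513  0.32807277 -0.14855653] 9.425
0.8 0.7984287147158139 [ 0.65592611 -0.14056783 -0.00392224] [-0.68823451  1.30010152 -0.0370816 ] 9.675
0.75 0.7520647949455936 [ 0.65587509 -0.14052738 -0.00402571] [ 0.56745736 -0.38616408  0.09086449] 9.9
0.7 0.6982263596401805 [ 0.65590497 -0.14048279 -0.0040014 ] [-0.76271674 -0.64789085  1.29641187] 10.125
0.65 0.6498675808959887 [ 0.65591427 -0.14051475 -0.00399049] [0.32817958 0.21262458 0.89751843] 10.35
```

View pics/w4.png

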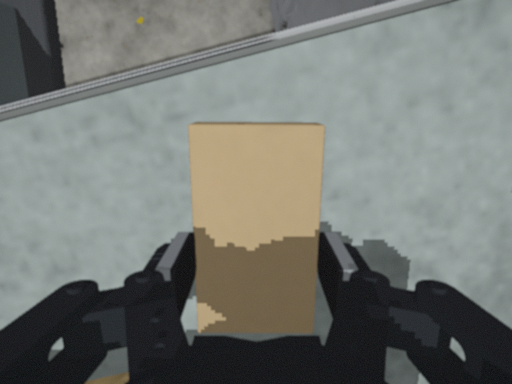

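View pics/s4c.png

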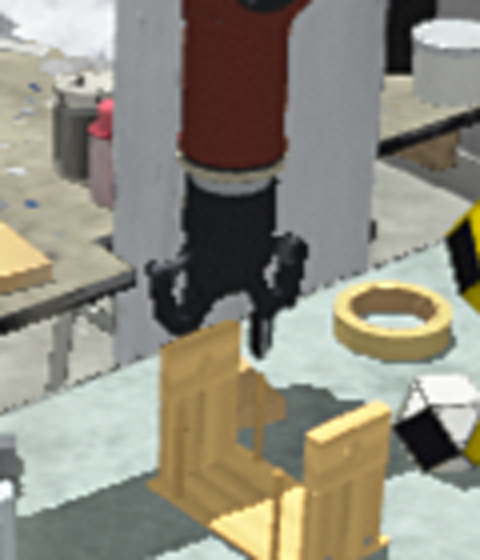

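Run:
```python
from h import *
for g in (.6,.55,.5,.45):
    bot.gripper_to(g,60);o=bot.get_obs();print(g,o['grip_width'],o['position'],o['wrist_force'],o['clock'])
    if o['grip_width']-g>.02: break
save('wrist','w5')
```

```text
0.6 0.6012018412538924 [ 0.65588512 -0.14047768 -0.00400667] [ 0.3136632  -0.58434041  0.5683532 ] 10.675
0.55 0.5468236449060735 [ 0.65590014 -0.14050327 -0.0040027 ] [ 0.70322544  0.81551207 -1.14701543] 10.9
0.5 0.5026941318698862 [ 0.65588797 -0.14051708 -0.00401683] [0.47078977 0.06954561 0.36992225] 11.125
0.45 0.45286304359677343 [ 0.65591203 -0.14048398 -0.0039688 ] [ 0.39983564 -0.62119518  0.10494422] 11.35
```

View pics/w5.png

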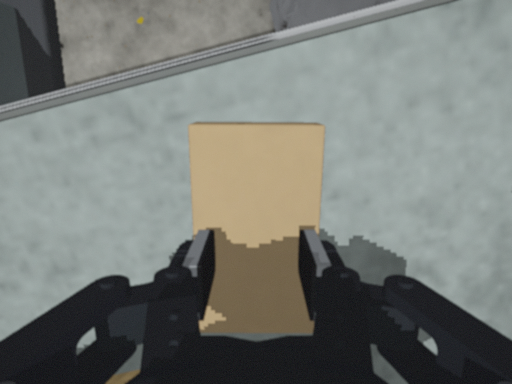

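Run:
```python
from h import *
for dx in (.02,.03,.04): print(dx,[(z,proj('s4',[[.656+dx,-.1405,z]])[0].round(1).tolist()) for z in (0,.01,.02,.03,.05)])
save('side','s5');crop('s5',290,150,370,230,7,'s5c')
print(proj('s0',[[.6559+sx*.031,-.1408+sy*.055,.019] for sx in(-1,1) for sy in (-1,1)]))
crop('s0',290,150,370,230,7,'s0c')
```

```text
0.02 [(0, [320.7, 216.8]), (0.01, [320.8, 214.3]), (0.02, [320.9, 211.7]), (0.03, [321.0, 209.2]), (0.05, [321.3, 204.0])]
0.03 [(0, [323.4, 216.3]), (0.01, [323.5, 213.7]), (0.02, [323.6, 211.2]), (0.03, [323.7, 208.6]), (0.05, [324.0, 203.4])]
0.04 [(0, [326.0, 215.7]), (0.01, [326.2, 213.2]), (0.02, [326.3, 210.6]), (0.03, [326.4, 208.0]), (0.05, [326.7, 202.8])]
[[314.36812299 223.18595655]
 [300.24032313 207.29556893]
 [331.57189719 219.3939292 ]
 [316.62731672 203.89844292]]
```

View pics/s5c.png

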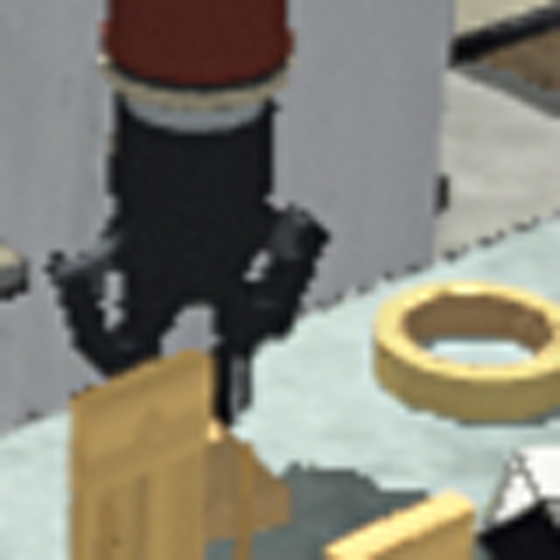

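View pics/s0c.png

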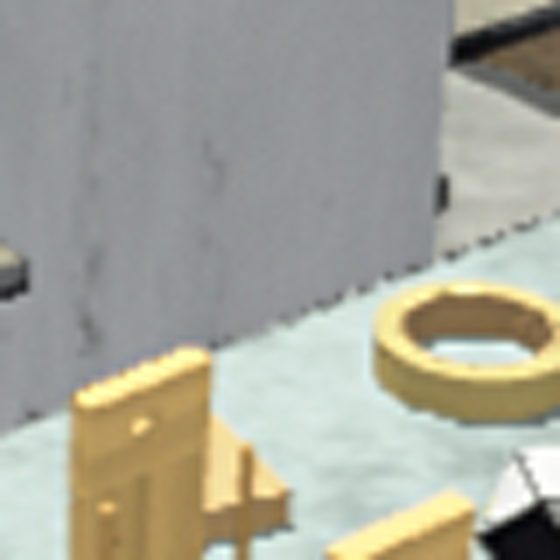

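Run:
```python
from h import *
print(bot.grip_point_offset, [a for a in dir(bot) if a[0]!='_'])
x,y=.6559,-.1405
bot.gripper_to(1.0)
for z in (-.010,-.014,-.018,-.022):
    bot.move_l([x,y,z],.03);o=bot.get_obs();print(o['position'][2],o['wrist_force'],o['clock'])
    if abs(o['wrist_force'][2])>4: break
save('side','s6');crop('s6',290,150,370,230,7,'s6c')
save('wrist','w6')
```

```text
0.0187 ['Unreachable', 'camera_model', 'dwell', 'get_obs', 'goto_joints', 'grip_point_offset', 'gripper_to', 'hand_in', 'move_l', 'move_ptp', 'read_camera', 'solve_ik']
-0.01044066253772475 [-0.26289376  0.66694967 -1.01990841] 12.325
-0.014282543129037109 [0.32201045 0.65137427 0.68835283] 12.6083
-0.018306265928204994 [-1.13414192 -1.04026882  0.31061008] 12.8917
-0.02227443012576899 [0.26221729 0.11537788 0.70733103] 13.175
```

View pics/s6c.png

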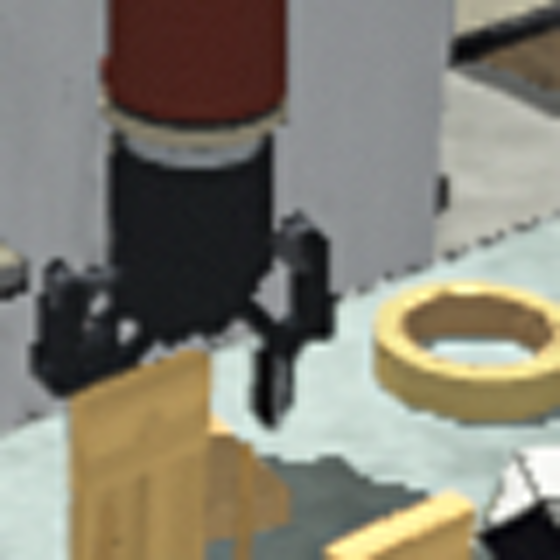

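View pics/w6.png

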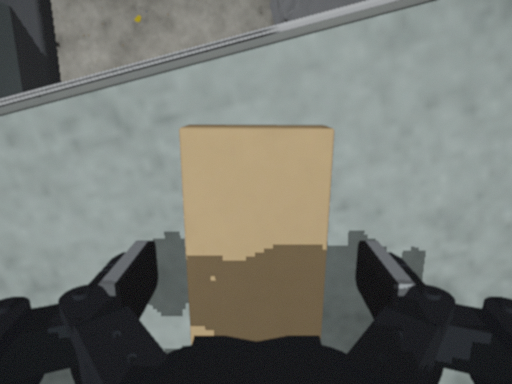

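Run:
```python
from h import *
x,y=.6559,-.1405
for z in (-.026,-.029,-.031):
    bot.move_l([x,y,z],.03);o=bot.get_obs();print(o['position'][2],o['wrist_force'],o['clock'])
    if abs(o['wrist_force'][2])>4: break
for g in (.85,.75,.7,.6):
    bot.gripper_to(g,60);o=bot.get_obs();print(g,o['grip_width'],o['position'],o['wrist_force'],o['clock'])
    if o['grip_width']-g>.015: break
save('side','s7');crop('s7',290,150,370,230,7,'s7c')
save('wrist','w7')
```

```text
-0.02632405397786091 [ 0.10178791 -0.14088126 -0.17998377] 13.5583
-0.02926884009267639 [ 1.10673712  0.25489873 -0.14811811] 13.8083
-0.031186776229193643 [-0.43150222  0.60100852  0.08144755] 14.0583
0.85 0.8507760481966412 [ 0.65596878 -0.14047873 -0.03090703] [-0.09316844 -0.05373008 -0.20294533] 14.35
0.75 0.7505657622090967 [ 0.65594335 -0.14051667 -0.03094565] [ 0.67276739 -0.24883412  0.94047901] 14.6
0.7 0.7086211087223615 [ 0.6562106  -0.14051971 -0.03060547] [-0.56030179 -1.79004249  3.7888612 ] 14.8167
0.6 0.7107424269109991 [ 0.65622452 -0.14053327 -0.03052556] [-2.14857599 -0.36661042  5.09458271] 15.0333
```

View pics/s7c.png

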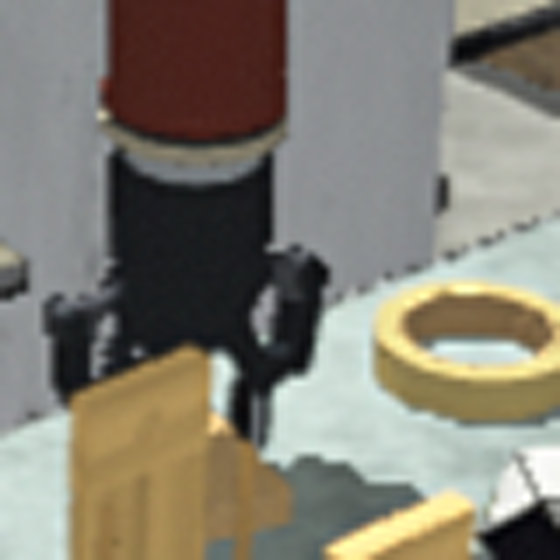

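View pics/w7.png

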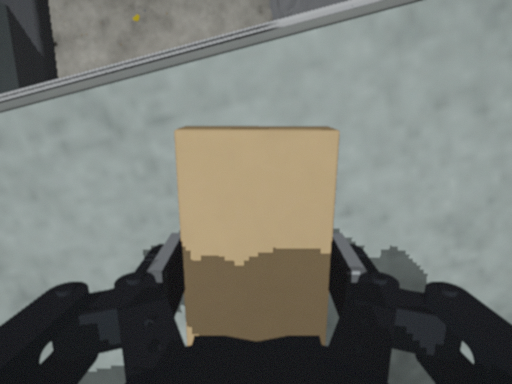

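Run:
```python
from h import *
x,y=.6559,-.1405
bot.gripper_to(.5,70)
bot.move_l([x,y,.0],.05);bot.move_l([x,y,.15],.15);o=bot.get_obs();print(o['grip_width'],o['wrist_force'],o['clock'])
save('wrist','w8');save('side','s8');crop('s8',270,90,390,230,4,'s8c')
```

```text
0.7056153110294011 [-0.38435547 -0.09292714 -0.83697621] 17.2667
```

View pics/w8.png

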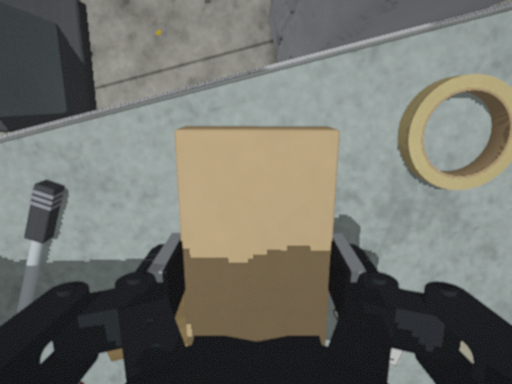

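View pics/s8c.png

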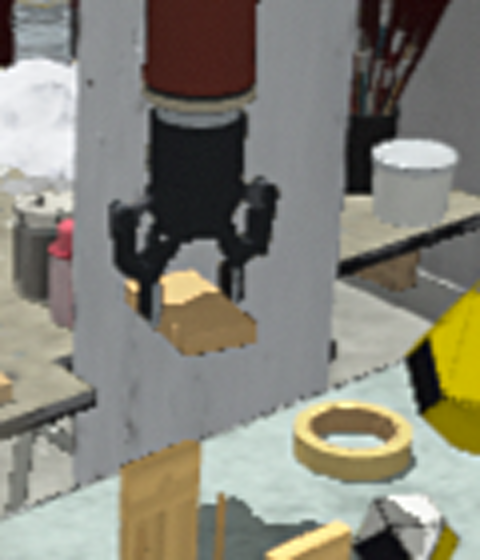

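```bash
cat >> h.py <<'E'
ZG=-0.0305
def pick(x,y,yaw,zg=ZG):
    goto(x,y,.06,yaw); bot.move_l([x,y,.0],.12); bot.move_l([x,y,zg],.05); bot.gripper_to(.5,70); o=bot.get_obs()
    print('grip',o['grip_width'],o['position'],o['clock'],o['wrist_force'])
    bot.move_l([x,y,.0],.08);bot.move_l([x,y,.16],.2); o=bot.get_obs();print('lift',o['grip_width'],o['wrist_force'])
def place(k,zg=ZG,dx=0,dy=0):
    x,y,a=TOTE; x+=dx;y+=dy
    goto(x,y,.16,a); bot.move_l([x,y,.03+.019*k],.15); 
    bot.move_l([x,y,zg+.010+.019*k+.0015],.05); o=bot.get_obs();print('at',o['position'],o['wrist_force'])
    bot.gripper_to(1.0); bot.move_l([x,y,.05],.1);bot.move_l([x,y,.20],.2); print(bot.get_obs()['clock'])
E
python3 - <<'E'
from h import *
place(0)
x,y,a=TOTE
over(x,y,.2,a);save('wrist','w9');save('top','t9');crop('w9',0,0,512,384,1.56,'w9b')
E
```

```text
at [ 0.60690954 -0.31462459 -0.01857072] [ 0.18435308 -0.21888354 -1.56280755]
22.3833
```

View pics/w9b.png

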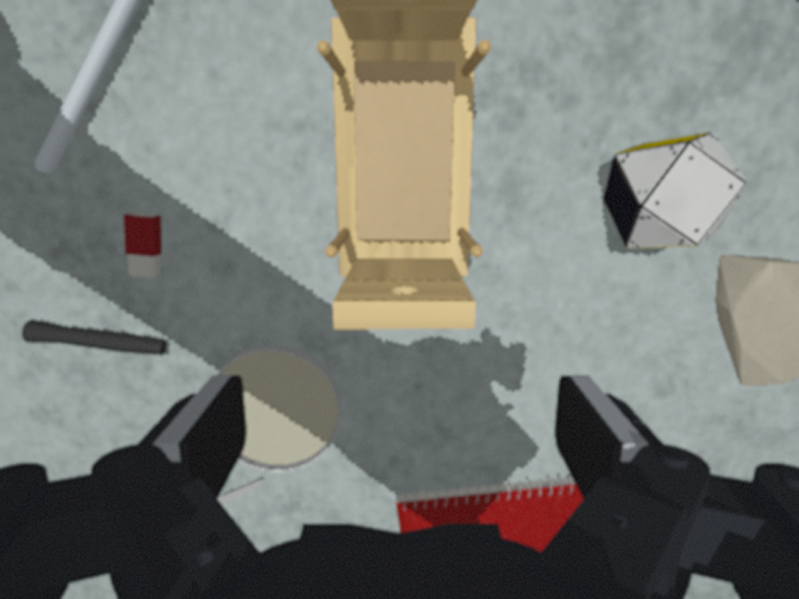

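Run:
```python
from h import *
crop('w9',200,0,320,215,2.79*1.0,'w9c'); 
crop('w9',200,0,320,110,6,'w9d');crop('w9',200,110,320,215,6,'w9e')
```

```text
(no output)
```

View pics/w9d.png

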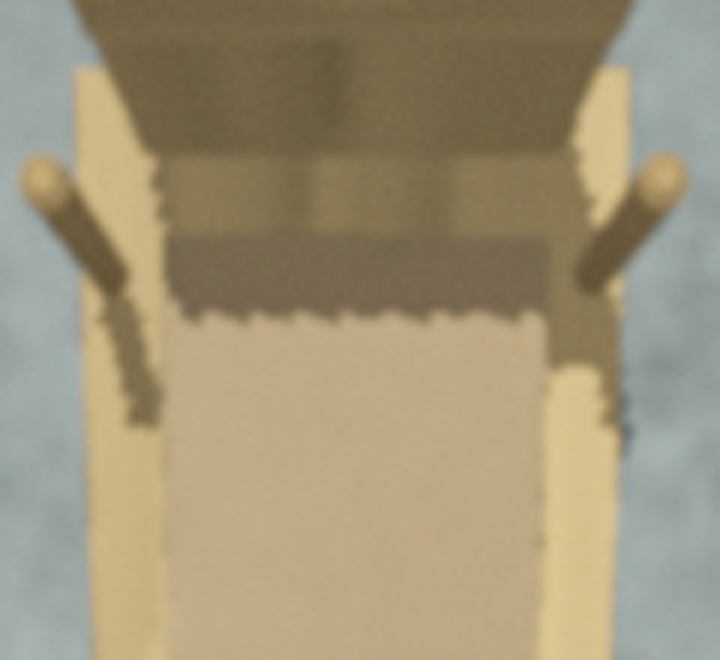

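View pics/w9e.png

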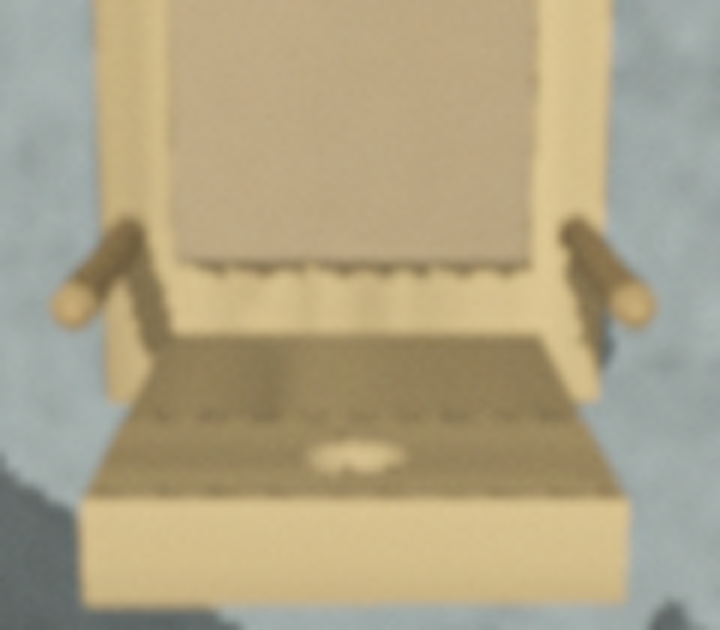

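Run:
```python
from fit import *
P=[(-35,-70,126),(35,-70,126),(-35,-84,126),(35,-84,126),(-40.5,52,89),(40.5,52,89),(-40.5,-52,89),(40.5,-52,89)]
c=np.array([(82,500+660),(630,500+660),(82,606+660),(627,604+660),(44,180),(660,180),(75,965),(632,963)],float)
uv=c/6+[200,0]-.42
p,r=fit('w9',P,uv,[.61,-.33,.3]);print(p,r.round(1))
P=[(-31,55,29),(31,55,29),(-31,-55,29),(31,-55,29)]
c=np.array([(164,236),(550,236),(175,922),(532,925)],float)
q,r=fit('w9',P,c/6+[200,0]-.42,p);print(q,r.round(1))
d=q[:2]-p[:2];a=p[2];print('rel',d@[np.cos(a),np.sin(a)],d@[-np.sin(a),np.cos(a)],q[2]-p[2])
```

```text
[ 0.60660404 -0.31461823  0.28351473] [[-0.2  0.1]
 [-0.2 -0.1]
 [ 0.5 -0.2]
 [-0.3 -0.1]
 [-0.6 -0.3]
 [ 0.8 -0.7]
 [-0.7  0.9]
 [ 0.7  1. ]]
[ 0.60714573 -0.31448875  0.27707487] [[-0.5 -0.3]
 [ 0.5 -0.1]
 [-0.2  0.4]
 [ 0.2  0.1]]
rel 0.0005562874782745841 -2.7213195288412447e-05 -0.006439852891075404
```

Run:
```python
from h import *
goto(.47,-.02,.25,.2)
o=over(.55,.26,.30,0);print(o['clock'],o['position'])
save('wrist','w10')
for p in((.563,.157),(.572,.33),(.556,.444)): print(findblock('w10',*p))
```

```text
25.2417 [0.55046479 0.19224833 0.29928157]
(0.5607820153236389, 0.15624797344207764, np.float64(0.14854741382385062), 0.06235146149992943, 0.11135685443878174)
(0.5674973726272583, 0.3230552077293396, np.float64(0.13405632209488882), 0.06151440367102623, 0.11204064637422562)
(0.5674973726272583, 0.3230552077293396, np.float64(0.13405632209488882), 0.06151440367102623, 0.11204064637422562)
```

View pics/w10_d.png

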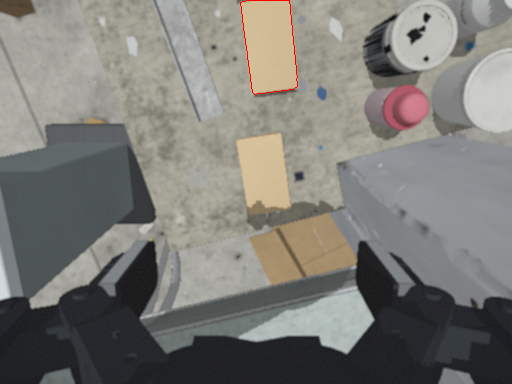

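```bash
sed -i 's/^TOTE=.*/TOTE=(0.6066,-0.3146,0.2835)/' h.py
python3 - <<'E'
from h import *
over(.5608,.1562,.2,.1485);save('wrist','w11');b=findblock('w11',.5608,.1562);print(b)
pick(b[0],b[1],b[2]); save('wrist','w12'); print(bot.get_obs()['clock'])
E
```

```text
(0.5609049201011658, 0.1552084982395172, np.float64(0.14934701129639008), 0.062048520892858505, 0.10950075834989548)
grip 0.6986928830926711 [ 0.56151859  0.1554533  -0.02967966] 28.4083 [0.15751576 0.06768908 6.27943771]
lift 0.7022870274660487 [ 0.28840167 -0.04029987 -0.44453011]
29.9417
```

View pics/w12.png

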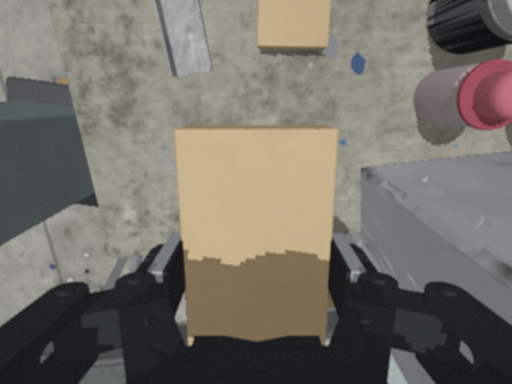

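View pics/w11_d.png

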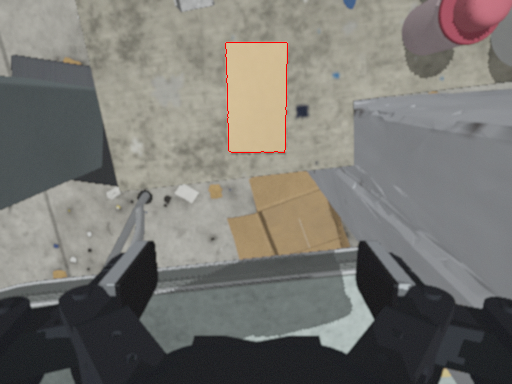

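```bash
sed -i 's/^ZG=-.*/ZG=-0.0295/' h.py
python3 - <<'E'
from h import *
goto(.50,.10,.18,.15);goto(.47,-.05,.18,.2)
place(1)
goto(.47,-.05,.22,.2)
o=over(.567,.36,.25,.05);print(o['clock'],o['position'])
save('wrist','w13');save('top','t13')
for p in((.572,.33),(.556,.444)): print(findblock('w13',*p))
E
```

```text
at [ 0.60688839 -0.31467272  0.00140667] [ 0.35350421  0.40413307 -0.47787861]
36.0917
38.5833 [0.57104507 0.29268002 0.24964253]
(0.5675835609436035, 0.3233151137828827, np.float64(0.1385242159095523), 0.06178547814488411, 0.11014052480459213)
(0.5884048342704773, 0.43765610456466675, np.float64(-1.5527659168637602), 0.05481380224227905, 0.06149876117706299)
```

View pics/w13_d.png

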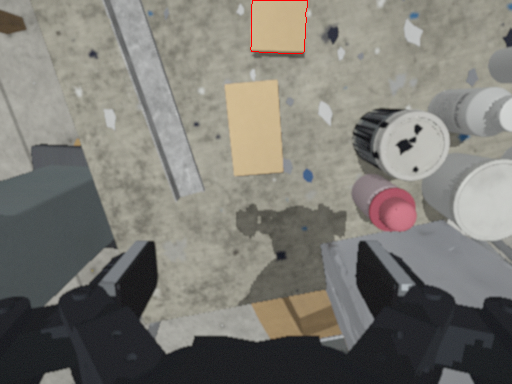

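View pics/t13.png

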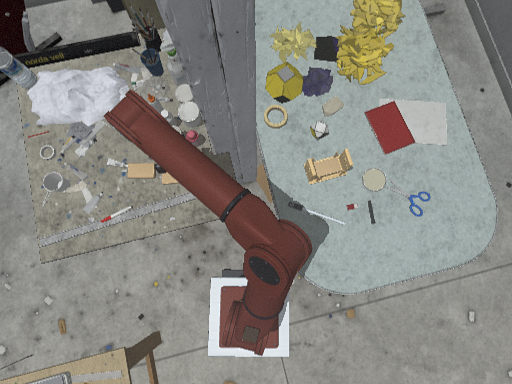

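Run:
```python
from h import *
pick(.5676,.3233,.1385); save('wrist','w14')
goto(.50,.15,.18,.15);goto(.47,-.05,.18,.2)
place(2)
x,y,a=TOTE
over(x,y,.2,a);save('wrist','w15');save('top','t15');crop('w15',180,0,340,215,3,'w15c')
print(bot.get_obs()['clock'])
```

```text
grip 0.7033577708934348 [ 0.56810034  0.32375388 -0.02859698] 41.2167 [-0.19025038 -0.60079962  7.3780655 ]
lift 0.7024198429116397 [-0.28451874 -0.08484189 -1.09484133]
at [ 0.60682682 -0.31464851  0.02031909] [ 0.32415148 -0.19842327 -0.28631469]
49.075
49.5417
```

View pics/w14.png

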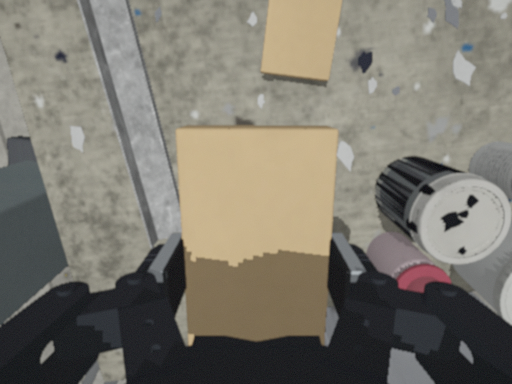

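View pics/w15c.png

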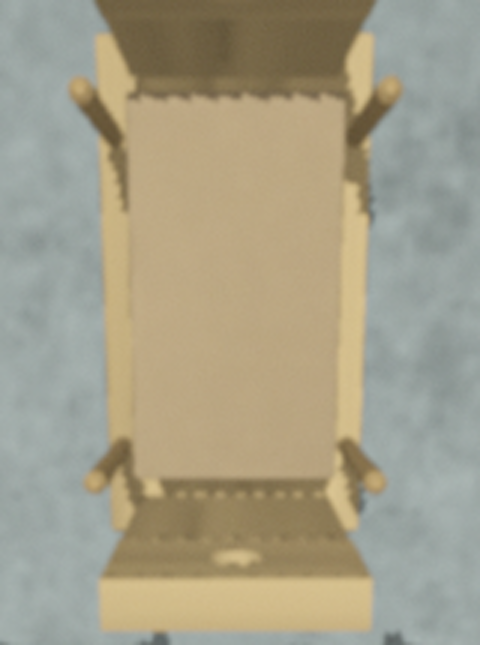

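View pics/t15.png

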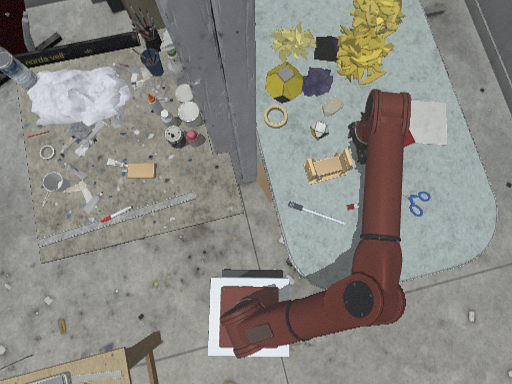

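Run:
```python
from h import *
g=ray('t15',[[141,171]],.019)[0];print(g)
goto(.47,-.05,.22,.2);goto(.5,.15,.22,.1)
o=over(g[0],g[1],.25,-.1);print(o['clock'],o['position'])
save('wrist','w16');b=findblock('w16',g[0],g[1]);print(b)
```

```text
[0.58274107 0.46713503 0.019     ]
52.7583 [0.57733984 0.39941096 0.25023762]
(0.588049054145813, 0.46718457341194153, np.float64(0.013303382220029891), 0.06236080452799797, 0.11042371392250061)
```

View pics/w16_d.png

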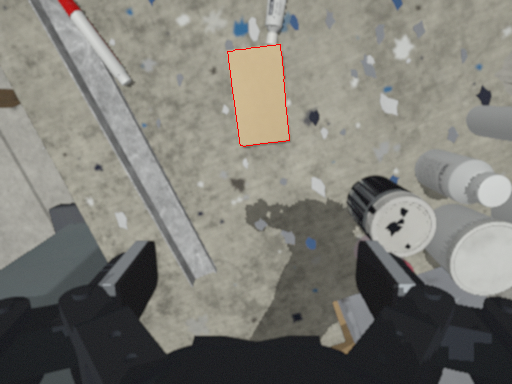

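Run:
```python
from h import *
pick(.5880,.4672,.0133,-.0285); save('wrist','w17')
goto(.50,.15,.20,.1);goto(.47,-.05,.20,.2)
place(3,-.0285)
x,y,a=TOTE
over(x,y,.2,a);save('wrist','w18');save('side','s18');crop('w18',180,0,340,215,3,'w18c')
crop('s18',280,170,380,280,5.5,'s18c')
print(bot.get_obs()['clock'])
```

```text
grip 0.7029588585503799 [ 0.58843175  0.46752432 -0.02750102] 55.35 [-0.17053395 -1.31377811  5.94528828]
lift 0.7034871999802816 [ 0.26285838  0.32230299 -1.40691006]
at [ 0.60681216 -0.31460243  0.04029378] [-0.26750762  0.02229757 -0.35168736]
63.35
63.8167
```

View pics/w18c.png

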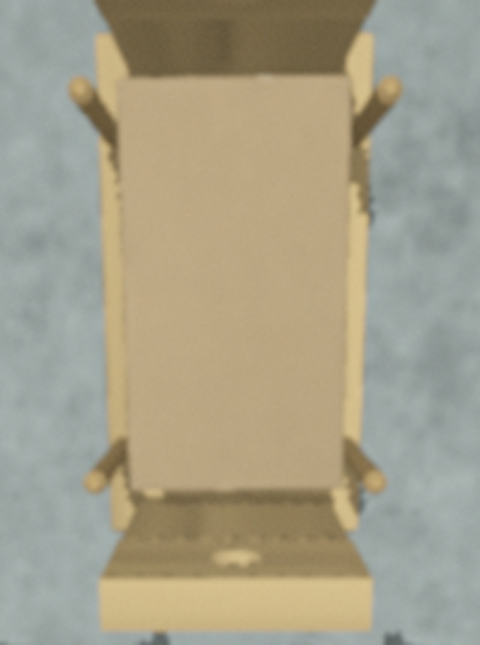

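View pics/s18c.png

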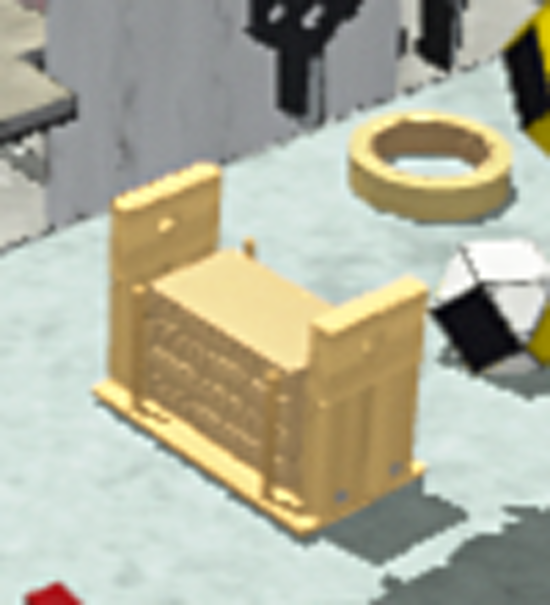

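Run:
```python
from fit import *
P=[(-31,55,86),(31,55,86),(-31,-55,86),(31,-55,86)]
c=np.array([(119,80),(348,77),(133,489),(341,487)],float)
q,r=fit('w18',P,c/3+[180,0]-.33,TOTE);print(q,r.round(1))
d=q[:2]-np.array(TOTE[:2]);a=TOTE[2];print('rel',d@[np.cos(a),np.sin(a)],d@[-np.sin(a),np.cos(a)],q[2]-a)
print(bot.solve_ik([.447,-.187,-.02],down(-.327)))
o=over(.42,-.27,.15,-.327);print(o['position'],o['clock'])
save('wrist','w19');crop('w19',0,0,512,384,1.56,'w19b')
```

```text
[ 0.60671121 -0.31439124  0.2914884 ] [[-1.4 -0.7]
 [ 1.3 -0.6]
 [-0.9  1.1]
 [ 0.9  1. ]]
rel 0.00016516683544727276 0.00016931669182144733 0.007988400139788687
[ 1.31643917  0.53578362 -1.18562106  2.03962449  0.60757987  0.97684632
 -0.5118707 ]
[ 0.40003499 -0.33269762  0.15091647] 64.75
```

View pics/w19b.png

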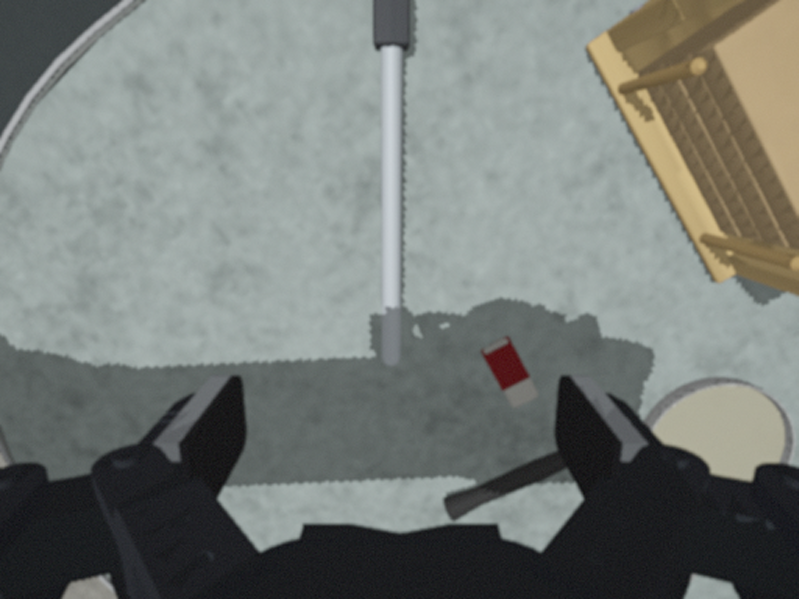

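Run:
```python
from fit import *
o=over(.44,-.21,.15,-.327);print(o['position'],o['clock'])
save('wrist','w20');crop('w20',190,0,310,240,2.5,'w20b');crop('w20',200,0,300,120,6,'w20c')
```

```text
[ 0.4211147  -0.27046825  0.15083651] 65.1583
```

View pics/w20b.png

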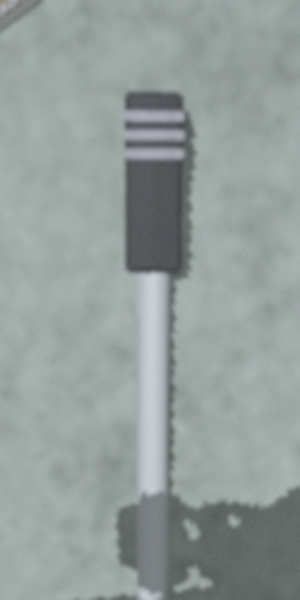

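View pics/w20c.png

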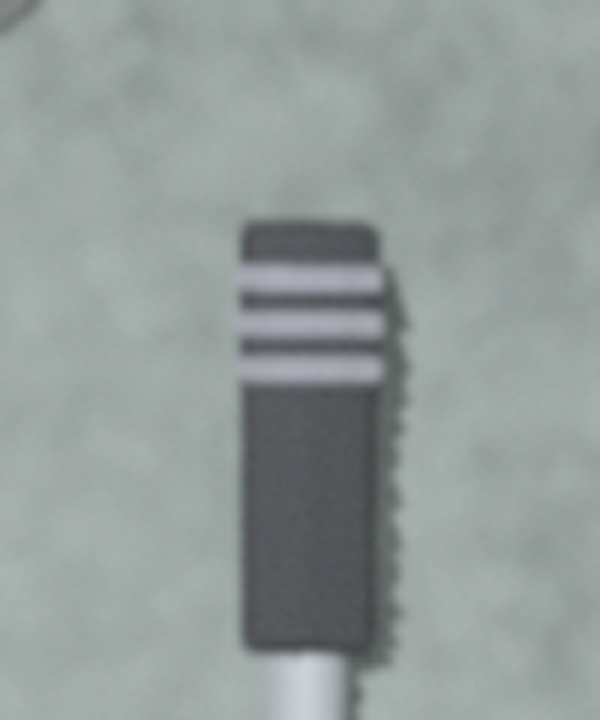

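Run:
```python
from fit import *
P=[(-30,10,20),(-30,-10,20),(30,10,20),(30,-10,20)]
P=[(-30,-10,20),(-30,10,20),(30,-10,20),(30,10,20)]
c=np.array([(241,222),(380,222),(245,652),(376,650)],float)/6+[200,0]-.42
q,r=fit('w20',P,c,[.447,-.187,-1.898]);print(q,r.round(1))
P=P+[(150,0,16),(217,0,16)]
# shaft centre line at crop20b (153,480), tip end ~ (152,597)
c2=np.array([(153.5,480)],float)/2.5+[190,0]-.3
w=ray('w20',c2,.010)[0];d=w[:2]-q[:2];print('ang',np.arctan2(d[1],d[0]),np.linalg.norm(d))
c3=np.array([(391.5,362)],float)/1.56-.18
w=ray('w19',c3,.010)[0];d=w[:2]-q[:2];print('tip',w,'ang',np.arctan2(d[1],d[0]),np.linalg.norm(d))
```

```text
[ 0.44523805 -0.18594171 -1.89567193] [[-0.3 -0.8]
 [ 0.2 -0.7]
 [-0.3  0.7]
 [ 0.3  1.1]]
ang -1.8993858608722283 0.10937217528669387
tip [ 0.37469704 -0.39186923  0.01      ] ang -1.9008211236748505 0.21767447760613995
```

Run:
```python
from h import *
x,y,yaw=.4427,-.1935,-.3287
goto(x,y,.08,yaw);bot.gripper_to(.55);bot.move_l([x,y,.02],.12);bot.move_l([x,y,-.018],.05);o=bot.get_obs();print(o['position'],o['wrist_force'])
bot.gripper_to(0,60);o=bot.get_obs();print('grip',o['grip_width'],o['position'],o['wrist_force'],o['clock'])
bot.move_l([x,y,.0],.05);bot.move_l([x,y,.16],.15)
a=TOTE[2];D=.319
s=np.array(TOTE[:2])+D*np.array([-np.sin(a),np.cos(a)])
goto(s[0],s[1],.14,a);o=bot.get_obs();print(s,o['grip_width'],o['position'],o['wrist_force'],o['clock'])
save('wrist','w21');save('side','s21');save('top','t21')
crop('w21',0,0,512,384,1.56,'w21b');crop('s21',200,100,360,260,4,'s21c')
```

```text
[ 0.44294627 -0.19344633 -0.01782048] [ 1.493621   -0.94136649 -0.06520153]
grip 0.211501210346141 [ 0.44293772 -0.19368648 -0.01748977] [-1.36254876 -0.28279842  5.62139637] 68.1083
[ 0.51737007 -0.00833374] 0.20567928171415753 [ 0.51705858 -0.00845699  0.13939183] [ 0.6024307  -0.58036565 -1.59086834] 70.65
```

View pics/w21b.png

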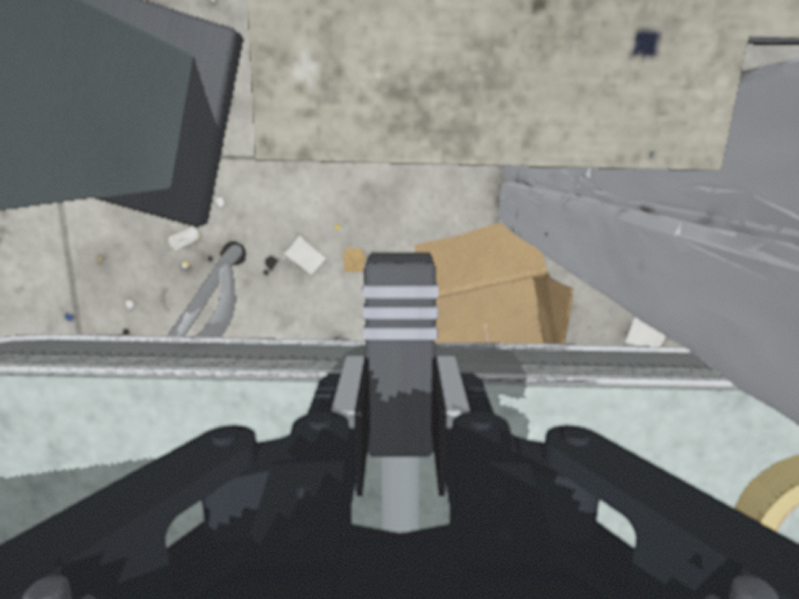

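View pics/s21c.png

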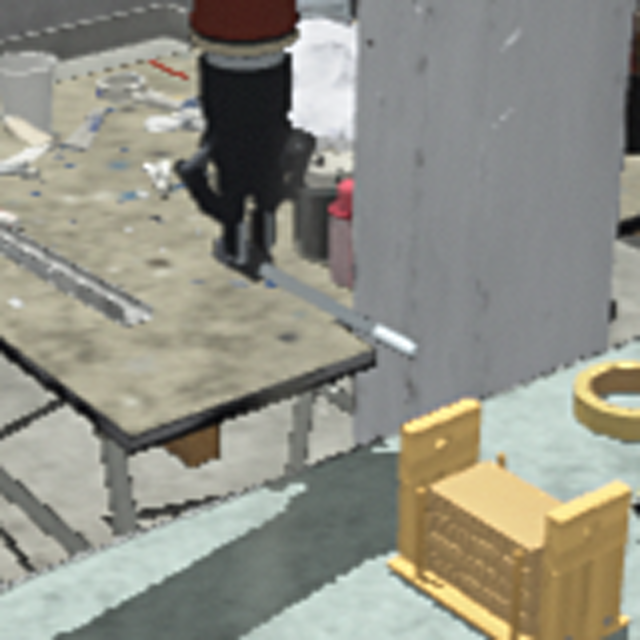

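Run:
```python
from fit import *
o=bot.get_obs();a=TOTE[2];r=a-np.pi/2;u=np.array([np.cos(r),np.sin(r)])
def rodp(off=8): 
    g=o['position'][:2]-u*off/1000; return g
g=rodp();zc=o['position'][2]+.0275
P=np.array([(-30,-10,10),(-30,10,10),(30,-10,10),(30,10,10),(30,0,0),(218,0,0)],float)
W=T([g[0],g[1],r],P);W[:,2]+=zc
print(W[-1]);print('wrist',(proj('w21',W)*1.56).round(0).tolist());print('side',((proj('s21',W)-[200,100])*4).round(0).tolist());print('top',proj('t21',W).round(1).tolist())
crop('t21',225,120,345,200,6.6,'t21c')
print('topc',((proj('t21',W)-[225,120])*6.6).round(0).tolist())
```

```text
[ 0.57597109 -0.2116335   0.16728701]
wrist [[362.0, 269.0], [436.0, 269.0], [366.0, 466.0], [433.0, 466.0], [399.0, 448.0], [400.0, 852.0]]
side [[212.0, 235.0], [231.0, 229.0], [255.0, 259.0], [274.0, 252.0], [265.0, 266.0], [414.0, 349.0]]
top [[244.2, 184.6], [242.8, 179.6], [259.5, 180.4], [258.1, 175.5], [258.8, 178.5], [305.9, 165.9]]
topc [[127.0, 426.0], [117.0, 393.0], [228.0, 399.0], [219.0, 366.0], [223.0, 386.0], [534.0, 303.0]]
```

View pics/t21c.png

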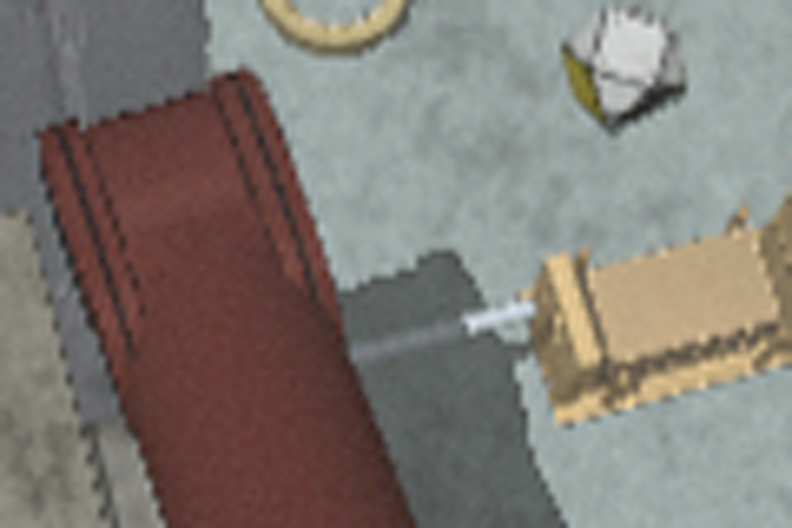

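```bash
cat >> h.py <<'E'
def axp(D,z=.0765,lx=0.):
    a=TOTE[2];p=np.array(TOTE[:2])+D*np.array([-np.sin(a),np.cos(a)])+lx*np.array([np.cos(a),np.sin(a)])
    return [p[0],p[1],z]
E
python3 - <<'E'
from h import *
bot.move_l(axp(.319),.1,down(TOTE[2]));bot.move_l(axp(.298),.05);o=bot.get_obs();print(o['position'],axp(.298),o['eef_rot'],down(TOTE[2]),o['wrist_force'],o['clock'])
save('side','s22');save('top','t22');save('wrist','w22')
crop('s22',280,170,360,250,8,'s22c');crop('t22',265,140,345,200,9,'t22c')
a=TOTE[2]
from fit import T
L=[(0,84,104),(0,70,104),(0,-70,104),(0,-84,104),(-35,84,126),(35,84,126),(-35,70,126),(35,70,126),(0,88,104)]
W=T(TOTE,L)
print(((proj('s22',W)-[280,170])*8).round(0).tolist());print(((proj('t22',W)-[265,140])*9).round(0).tolist())
E
```

```text
[ 0.52324495 -0.02863837  0.07650028] [np.float64(0.5232441423698949), np.float64(-0.02849547190100321), 0.0765] [-1.24367059e-04  9.90009442e-01  1.41001027e-01 -7.17455876e-06] [0.         0.98997028 0.14127578 0.        ] [ 0.3290669   0.13784178 -1.34408117] 72.15
[[227.0, 307.0], [252.0, 322.0], [519.0, 481.0], [548.0, 498.0], [158.0, 286.0], [297.0, 229.0], [182.0, 300.0], [322.0, 243.0], [220.0, 303.0]]
[[400.0, 255.0], [430.0, 246.0], [727.0, 166.0], [757.0, 158.0], [430.0, 317.0], [384.0, 168.0], [461.0, 308.0], [414.0, 160.0], [391.0, 257.0]]
```

View pics/s22c.png

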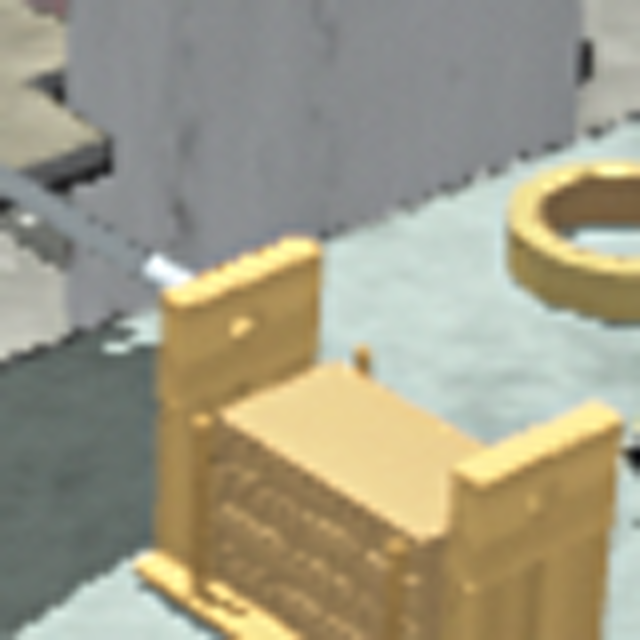

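View pics/t22c.png

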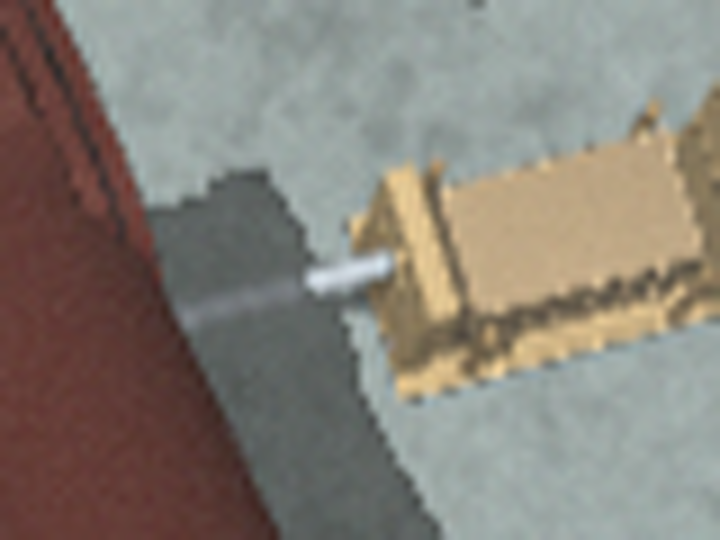

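Run:
```python
from h import *
f0=bot.get_obs()['wrist_force']
a=TOTE[2];ex=np.array([np.cos(a),np.sin(a),0]);ey=np.array([-np.sin(a),np.cos(a),0])
for D in np.arange(.294,.255,-.004):
    bot.move_l(axp(D),.03);o=bot.get_obs();f=o['wrist_force']-f0
    print(round(D,3),'fx %.1f fy %.1f fz %.1f'%(f@ex,f@ey,f[2]),o['grip_width'].round(3),np.round(o['ft_torque'],2))
    if abs(f@ey)>8 or np.linalg.norm(f)>12: break
print(o['clock']);save('side','s23');crop('s23',280,170,360,250,8,'s23c')
save('wrist','w23')
```

```text
Traceback (most recent call last):
AttributeError: 'float' object has no attribute 'round'
```

```bash
cat > ins.py <<'E'
from h import *
a=TOTE[2];ex=np.array([np.cos(a),np.sin(a),0]);ey=np.array([-np.sin(a),np.cos(a),0])
def insert(D0,D1,step,z=.0765,lx=0.,f0=np.array([.3,.1,-1.3]),lim=8):
    n=max(1,int(round(abs(D0-D1)/step)))
    for D in np.linspace(D0,D1,n+1)[1:]:
        bot.move_l(axp(D,z,lx),.04);o=bot.get_obs();f=o['wrist_force']-f0
        print('%.3f'%D,'fx %.1f fy %.1f fz %.1f'%(f@ex,f@ey,f[2]),'%.3f'%o['grip_width'],np.round(o['ft_torque'],2))
        if abs(f@ey)>lim or np.linalg.norm(f)>lim+4: print('STOP');break
    print(o['clock']);return D
E
python3 - <<'E'
from ins import *
insert(.294,.258,.004)
save('side','s23');crop('s23',280,170,360,250,8,'s23c')
save('wrist','w23')
E
```

```text
0.290 fx 0.6 fy -0.7 fz 0.0 0.211 [-0.03  0.07  0.03]
0.286 fx 0.9 fy 0.3 fz -0.4 0.206 [-0.   -0.03 -0.  ]
0.282 fx -1.1 fy 0.0 fz -0.0 0.204 [ 0.01 -0.01  0.02]
0.278 fx -0.2 fy -0.0 fz -0.0 0.209 [-0.01  0.02  0.02]
0.274 fx -0.6 fy -0.8 fz -0.7 0.208 [-0.01  0.01  0.01]
0.270 fx 0.7 fy 0.5 fz -0.0 0.206 [-0.   -0.01  0.04]
0.266 fx 0.4 fy -1.0 fz -0.4 0.212 [-0.01  0.04 -0.05]
0.262 fx -0.5 fy 0.8 fz -0.3 0.208 [ 0.05  0.01 -0.02]
0.258 fx -0.1 fy 0.4 fz -0.1 0.210 [-0.04  0.    0.06]
74.8333
```

View pics/s23c.png

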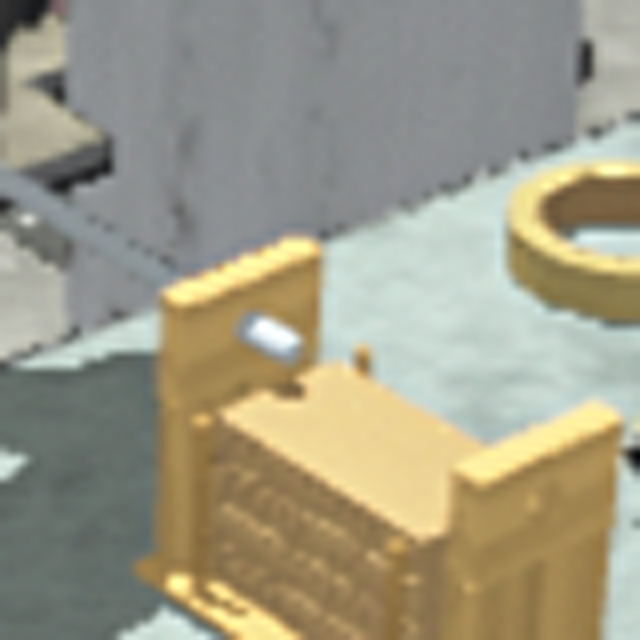

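Run:
```python
from ins import *
D=insert(.258,.15,.018)
save('side','s24');crop('s24',280,170,360,250,8,'s24c')
if D<.151: insert(.15,.118,.004)
save('side','s25');crop('s25',280,170,360,250,8,'s25c')
```

```text
0.240 fx -0.1 fy 0.7 fz -0.7 0.206 [ 0.03 -0.03 -0.02]
0.222 fx 0.1 fy 0.6 fz 0.5 0.205 [ 0.01 -0.    0.01]
0.204 fx -0.6 fy 0.3 fz -0.1 0.207 [ 0.01  0.   -0.01]
0.186 fx -1.0 fy 0.2 fz -0.8 0.208 [ 0.05 -0.02  0.04]
0.168 fx -0.3 fy 0.1 fz -0.5 0.207 [ 0.06 -0.01  0.03]
0.150 fx 0.0 fy 0.6 fz -0.5 0.206 [-0.04 -0.01 -0.03]
78.5333
0.146 fx -0.6 fy 0.8 fz -0.2 0.206 [ 0.02 -0.03 -0.02]
0.142 fx 0.5 fy 0.5 fz -0.8 0.208 [0.04 0.06 0.07]
0.138 fx 0.0 fy -0.1 fz -0.9 0.206 [-0.03  0.06 -0.03]
0.134 fx -0.0 fy -0.4 fz -0.6 0.207 [ 0.04 -0.04 -0.02]
0.130 fx -1.6 fy 0.2 fz -0.6 0.207 [ 0.05 -0.03  0.01]
0.126 fx -1.0 fy 0.2 fz -0.3 0.208 [ 0.02 -0.02  0.  ]
0.122 fx -0.6 fy -0.0 fz 0.3 0.206 [-0.02 -0.01 -0.07]
0.118 fx -0.0 fy -0.5 fz -0.6 0.206 [ 0.01  0.06 -0.06]
80.5833
```

View pics/s24c.png

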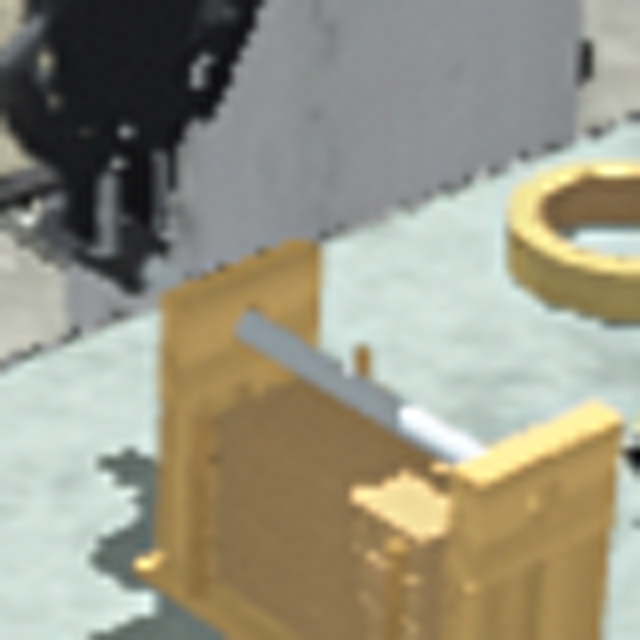

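View pics/s25c.png

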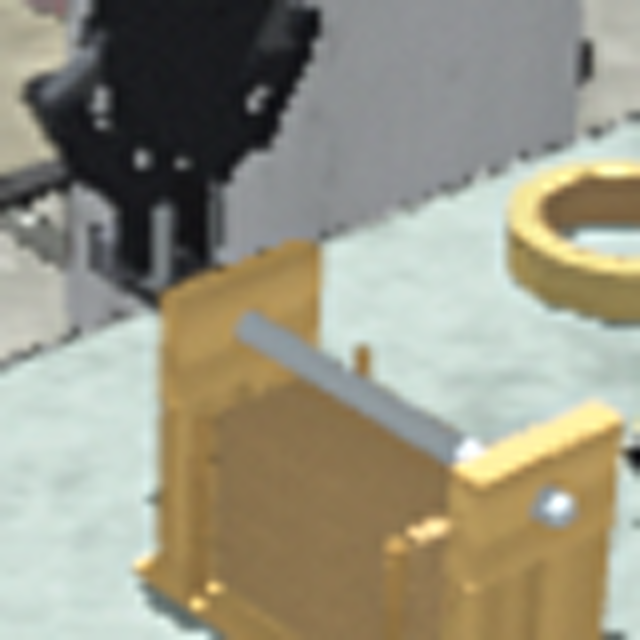

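Tip now shows in the far hole at (553,505). Push home with a force stop.

Run:
```python
from ins import *
insert(.118,.096,.0015,lim=9)
save('side','s26');crop('s26',270,140,370,250,5.4,'s26c');save('wrist','w26');crop('w26',100,130,420,384,2.4,'w26c')
```

```text
0.117 fx -0.5 fy 0.2 fz -0.6 0.209 [-0.01 -0.   -0.  ]
0.115 fx -1.8 fy 0.5 fz -0.8 0.210 [-0.01  0.   -0.02]
0.114 fx -0.3 fy 0.5 fz -0.9 0.208 [-0.01  0.03  0.01]
0.112 fx -0.8 fy -0.1 fz -0.5 0.206 [-0.05  0.01  0.02]
0.111 fx -0.6 fy 0.5 fz -0.3 0.203 [ 0.01 -0.04 -0.05]
0.109 fx -0.6 fy -0.0 fz -0.1 0.208 [ 0.02 -0.   -0.04]
0.108 fx -0.5 fy -0.5 fz -0.4 0.203 [ 0.02 -0.01 -0.03]
0.106 fx -0.5 fy 0.1 fz -0.0 0.209 [-0.    0.02 -0.04]
0.105 fx -1.3 fy 5.4 fz 1.9 0.209 [ 0.89  0.49 -0.02]
0.103 fx -2.2 fy 10.2 fz 3.0 0.208 [ 1.78  1.08 -0.03]
STOP
83.1333
```

View pics/s26c.png

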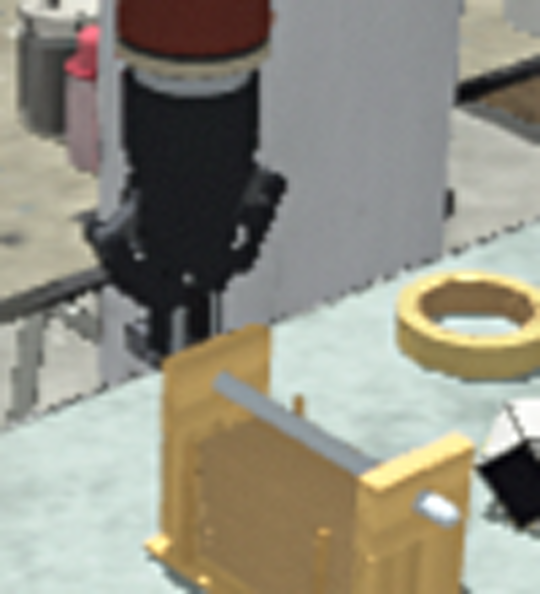

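View pics/w26c.png

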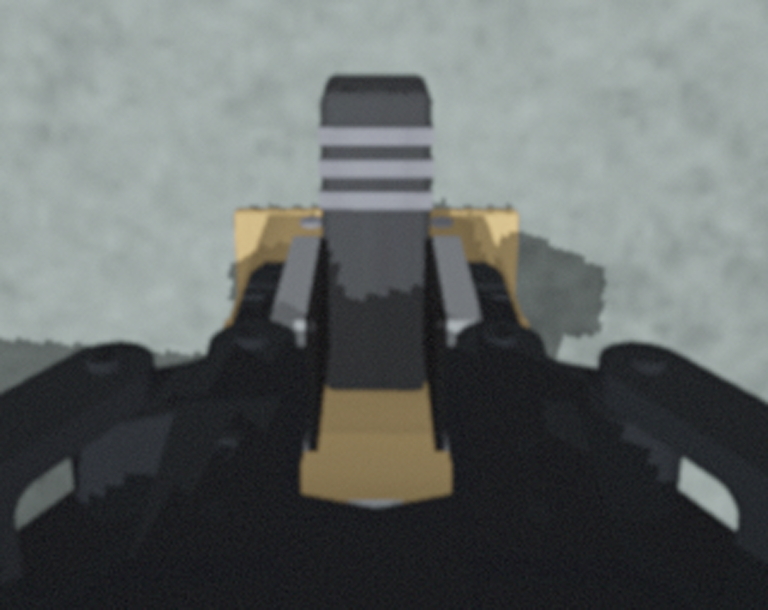

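Run:
```python
from ins import *
bot.move_l(axp(.1048),.03)
bot.gripper_to(.5);bot.dwell(.3)
p=axp(.1048,.0765);bot.move_l(axp(.1048,.14),.06);bot.move_l(axp(.1048,.22),.15)
save('wrist','w27');save('side','s27');crop('s27',270,140,370,250,5.4,'s27c')
bot.gripper_to(1.0)
x,y,a=TOTE
o=over(x,y+.0,.25,a);print(o['clock']);save('wrist','w28');crop('w28',170,0,350,215,3,'w28c')
goto(.47,-.05,.3,.2);save('top','t28');save('side','s28')
```

```text
87.3583
```

View pics/s27c.png

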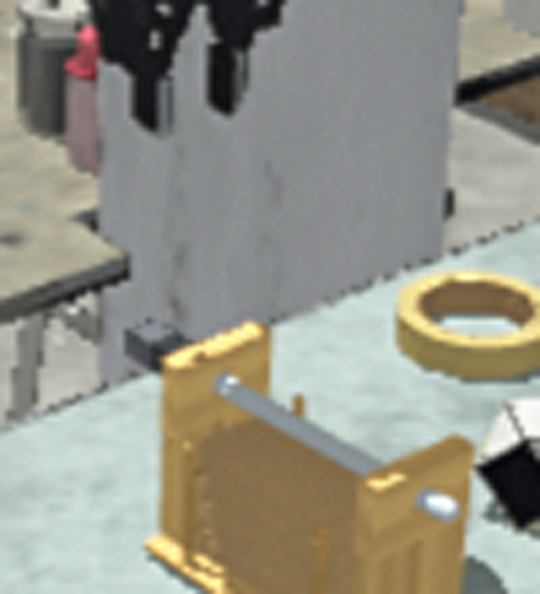

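View pics/w28c.png

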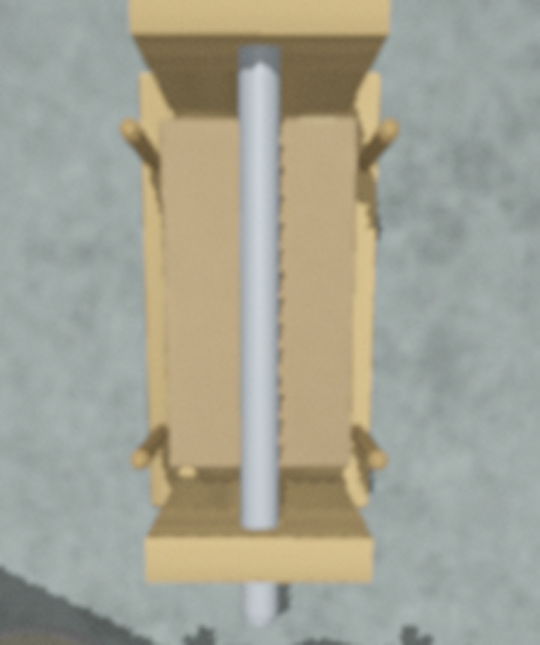

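View pics/s28.png

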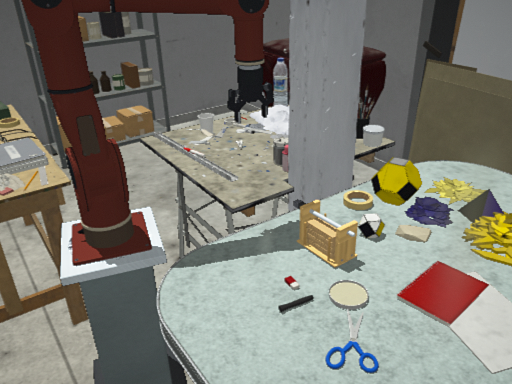

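Run:
```python
from fit import *
a=TOTE[2]
tip=ray('w28',[[170+261/3,625/3]],.104)[0][:2]-np.array(TOTE[:2]);print('tip local',tip@[np.cos(a),np.sin(a)],tip@[-np.sin(a),np.cos(a)])
p=T(TOTE,[(0,100,0)])[0]
o=over(p[0],p[1],.25,a);save('wrist','w29');crop('w29',190,60,320,200,4.6,'w29c');print(o['clock'])
W=T(TOTE,[(-10,84,114),(10,84,114),(-10,144,114),(10,144,114),(-35,84,126),(35,84,126)])
print(((proj('w29',W)-[190,60])*4.6).round(0).tolist())
g=[(b, proj('t28',T(TOTE,[(0,0,86)]))) for b in 'x'];crop('t28',240,120,420,250,4.4,'t28c')
```

```text
tip local 0.0011060255424708773 -0.10579399577799875
89.925
[[251.0, 272.0], [351.0, 272.0], [248.0, -52.0], [354.0, -52.0], [119.0, 275.0], [484.0, 276.0]]
```

View pics/w29c.png

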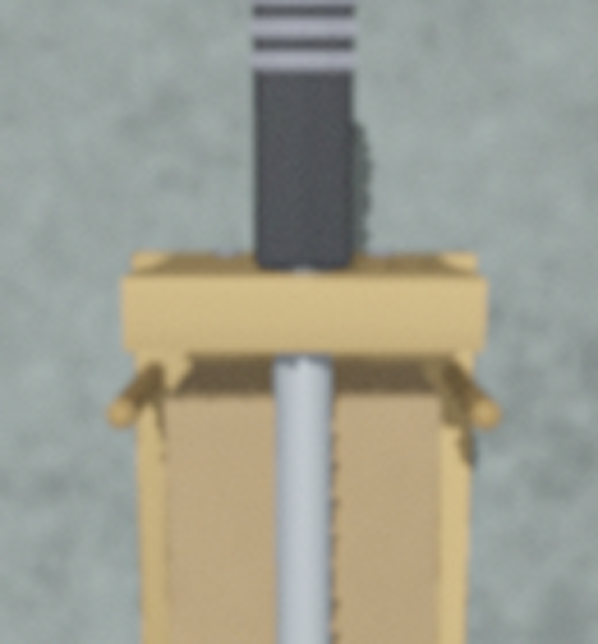

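View pics/t28c.png

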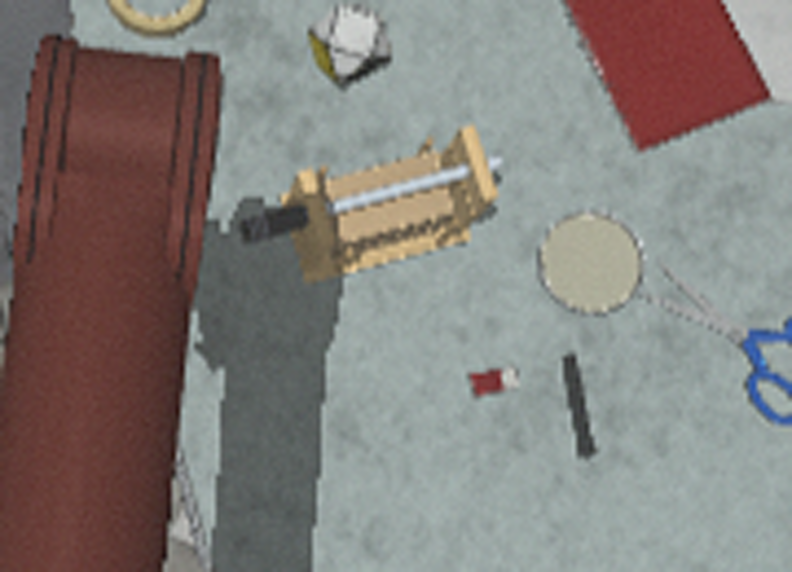

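Run:
```python
from h import *
bot.dwell(.5);o=bot.get_obs();print(o['clock'],o['wrist_force']);print(bot.hand_in())
```

```text
90.475 [-0.23137414  0.54506187 -0.46046368]
the job is handed in; nothing more can be done
None
```

I stacked all four blocks in the tote, pushed the rod home through both cheeks from the left, and handed the job in at about 90 s. The hand-in reported no verdict, so success rests on my own checks.

**Checks at the end**
- **Pile:** I measured the bottom and top blocks at under 1 mm off centre and under 0.01 rad off square. The two between looked square in the pictures.
- **Rod:** it met a firm stop at the expected depth, pressing with about 10 N. After release, the grip's shoulder sat within about 1 mm of the left cheek. The tip stuck out of the far hole, about 1 mm to the side of the bore axis. I read its along-axis position as about 2 mm beyond where it should be, which is within my reading error. I did not measure the rod's tilt; its grip end may sag slightly in the oversize holes.
- **Other things on the tables:** the eraser, burnisher and tin lid look unmoved in the last top picture.

**What did not go to plan**
- **First grasp missed:** the fingertips stood roughly 22–28 mm short of the reported TCP, so the jaws closed above the block without moving it. I measured the offset and lowered all later grasps; the fingertips then pressed on the table with up to about 7 N.
- **Block shifted by itself:** one block on the left table moved a few centimetres while the robot was elsewhere. I found it again in the pictures and picked it up normally.
- **Top-block fit:** it had the largest residuals, about 1.4 px. I put this down to reading its edges by eye.

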